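Sort rubbing blocks by feel into a bolted stock box and a carton

ROBOT

A 7-joint arm with a two-finger parallel gripper is mounted at the origin on the work surface. World frame = base frame: x ahead of the robot, y to its left, z up, the work surface at z = 0. Lengths are in m, angles in rad, forces in N, time in s.
With the tool pointing down it reaches from about 0.4 to 0.925 m from the base axis. Payload 4.1 kg.
Tool frame: the origin (TCP) lies midway between the tips of the shut fingers; the grasp point (between the pads) lies 19 mm behind it; z points along the fingers, y is the direction in which the jaws open and shut (so a half turn about z gives the same grasp; the last joint's range is limited). The gripper opens to 85 mm and grips with 20 to 120 N. Pads are 22 mm wide; open, the fingers measure 114 mm over their backs; the gripper's body (76 mm by 85 mm) begins 54 mm behind the grasp point. The pads swing forward as they close: fully open they stand 13 mm farther back than shut.
Start: joints at [-1.318, 0.398, 0.045, 1.537, -0.019, 1.207, -0.051], TCP at [0.224, 0.61, 0.201] pointing down, gripper open.
Joint ranges: [-2.82, 2.82], [-0.49, 2.23], [-1.37, 1.46], [0, 2.46], [-1.36, 4.5], [0.23, 2], [-2.94, 2.94]. Speed limits (rad/s): [2.57, 2.57, 3.14, 3.14, 3.14, 3.14, 3.14].

INTERFACE

Orientations are given as a unit quaternion [x, y, z, w].
In Python, from workcell import monitor, optics, job, silhouettes, landmark_of gives the robot as it stands.
- The arm moves only by the tool carry_out, never from a script. Its arguments are lists of equal length, an entry for each row: "translation": the shift along the tool's x, y, z in m, a list of three; "yaw": the turn about the tool's z in degrees; "grip": the closure, from -1 (fully open) to 1 (shut), so that 0 is half open. In form: {"translation": [[tx, ty, tz], ...], "yaw": [yaw, ...], "grip": [grip, ...]}. A call has 1 to 5 rows; each row is the pose to reach, as a shift and turn from the pose commanded when the call began, along the tool's axes at that moment; what a row does not reach only later rows make up. A row lasts 1/12 s, in which the tool goes at most 41.7 mm and 7.16 degrees, less where a joint would pass 70% of its speed; a pose out of reach is approached as far as the arm can. A call with a gripper value outside its range is refused whole. The fingers move at their own pace and stop on an object; "newtons" is the grip in N (left out, the last holds). Time passes only in rows, so rows that repeat a pose let the fingers close. It gives the time, the measured TCP pose, the force and the opening at its end, in the units of the state.
- monitor.get_state(): the state, without advancing time (a new reading comes with each control period).
- optics.grab_frame(name): name is "side" or "top" or "wrist"; returns a dict with "color" (480x640x3 uint8, red, green, blue), "range_z" (480x640 float32, m along the optical axis (not along the pixel's ray), 0 where there is no reading), "fov_y" (degrees; the focal length in pixels is half the picture's height over the tangent of half this angle, whatever the lens; pixels are square), "cx", "cy" (the principal point, pixels), "T" (4x4, takes a point from camera to world coordinates); the wrist camera has in their place "hand_eye" (4x4, takes a point from camera to tool coordinates, whose origin is the TCP and whose axes are the flange's). Camera axes: x right, y down, z forward; pixel columns grow to the right and rows downward; lengths in m; the calibration is good to about 2 mm. A picture is of the moment at which its call begins: read the wrist's pose just before it.
- job.finish_job(): hands the job in, once; it reports no verdict.
Trained networks look in a picture, given as the dict that the camera call returned (one of the last four; its "shot" number tells which), for a name from the list of things; names that differ only in an ending like _2 or _b are one class to them, and where a whole thing is asked for, a point or a joint stands for the part that bears it (a point fixed in the world has none). Each returns a list of dicts, best first, with "confidence" (0 to 1); they miss things now and then, are a little off and sometimes report something else, mostly with a low value. They report only what shows in the picture. A call takes as long as a camera call. They do not tell look-alikes from the thing itself.
- silhouettes(picture, query): "region" (480x640 bool, what is visible of it).
- landmark_of(picture, query): "point" ([x, y, z] in m, in world coordinates, good to about 4 mm: a listed point, or the origin of a listed thing).
The state is a dict: "time_s": time; "qpos": joint angles; "joint_velocities": joint speeds; "joint_torque": joint torques, N m; "tcp_pos": TCP position; "tcp_rot": TCP orientation; "force": force on the tool from outside, world axes, zero at the start; "torque": the same for the moment, N m; "opening": finger opening in m.
Only numpy, scipy, OpenCV 4.12 (cv2) and the standard library are available. Lean on these libraries where they do the work, as an engineer would, in place of code of your own. Each camera call takes 0.05 s, during which the arm holds its last target.

TASK

Draw back the bolt on the steel stock box and slide its cover fully open, then put every coarse rubbing block flat in the steel box and every fine one flat in the open cardboard tray; the blocks look alike, and only the drag felt when one is pulled across the bench tells coarse from fine. When all are sorted, slide the cover fully shut and push the bolt fully home, leaving the other things on the bench alone.

Things in the scene. Friction and masses are not known exactly. Their poses are not given: they have to be found in the camera images.
- block_a: one of 3 or 4 (others absent) look-alike rubbing blocks: base 84 (own x) x 54 x 12 high with a lengthwise ridge to hold it by, 76 x 20 wide, 12 to 32 above the underside; 0.63 to 0.77 kg. Underside coarse (friction 0.75, about 5 N to drag it freely) or fine (0.12, 0.8 N), up to 20 % more or less, drawn afresh each start; any number may be coarse. Origin: centre of underside; starts flat on the bench
- block_b: one of 3 or 4 (others absent) look-alike rubbing blocks: base 84 (own x) x 54 x 12 high with a lengthwise ridge to hold it by, 76 x 20 wide, 12 to 32 above the underside; 0.63 to 0.77 kg. Underside coarse (friction 0.75, about 5 N to drag it freely) or fine (0.12, 0.8 N), up to 20 % more or less, drawn afresh each start; any number may be coarse. Origin: centre of underside; starts flat on the bench
- block_c: one of 3 or 4 (others absent) look-alike rubbing blocks: base 84 (own x) x 54 x 12 high with a lengthwise ridge to hold it by, 76 x 20 wide, 12 to 32 above the underside; 0.63 to 0.77 kg. Underside coarse (friction 0.75, about 5 N to drag it freely) or fine (0.12, 0.8 N), up to 20 % more or less, drawn afresh each start; any number may be coarse. Origin: centre of underside; starts flat on the bench
- block_d: one of 3 or 4 (others absent) look-alike rubbing blocks: base 84 (own x) x 54 x 12 high with a lengthwise ridge to hold it by, 76 x 20 wide, 12 to 32 above the underside; 0.63 to 0.77 kg. Underside coarse (friction 0.75, about 5 N to drag it freely) or fine (0.12, 0.8 N), up to 20 % more or less, drawn afresh each start; any number may be coarse. Origin: centre of underside; starts flat on the bench
- box: steel stock box fixed to the bench, 262 long (own x) x 127 wide (own y), walls 55 high, 6 thick, inside 250 x 115: four blocks fit side by side lying across it (block length along box y) at 60 to 62 spacing. Rails 10 wide at x = -137 and 137, tops 66 above the bench, run from y = 68 to -192 and carry the open cover. Origin: centre of its underside
- box_in (a point): centre of the stock box's inner floor, 6 above the bench; axes as the box's
- cover (a joint): flat aluminium sliding cover of the stock box, m: 0 fully shut, 0.125 fully open. Slides along the box's own -y, top face 62 above the bench, 2 N friction, stays where left. With the bolt under 0.02 its tip stands behind a keeper on the rail: the cover cannot open, nor be shut from open. Starts shut
- cover_handle (a point): top centre of the cover's black upright handle bar, 94 above the bench: 64 long (box x) x 16 thick (box y) x 32 high. At box (55, 40) when shut; it moves with the cover
- bolt (a joint): barrel bolt lying on the cover, m: 0 fully home (locked), 0.036 fully drawn back. Draws back along the box's own +x, 1.5 N friction, stays where left, travels with the cover. Starts between 0 and 0.006
- bolt_knob (a point): top centre of the bolt's upright square steel knob, 103 above the bench, 16 x 16, its foot at 69. The 10 wide bolt bar (top at 79) runs from it along box -x, so pinch it across box y, where it is free. At box (-72, 20) when home and shut; moves with bolt and cover
- tray: cut-down cardboard carton fixed to the bench, 260 long (own x) x 125 wide (own y), walls 25 high and 5 thick, floor 5 thick, inside 250 x 115: room for four blocks lying across it. Origin: centre of its underside.
- tray_in (a point): centre of the carton's inner floor, 5 above the bench; axes as the carton's
- tin: bystander: plain steel tin, 66 across, 85 high, upright, beyond the work; origin at the centre of its underside
- driver: bystander: screwdriver lying beyond the work, about 0.2 m long
- carton: bystander: small open carton 100 x 140 x 60 high beyond the work; origin at the centre of its underside
Not all that is in view belongs to the job. What is shaped like the block_a but red or yellow is not meant.

How it is judged:
On the way, in this order (a step that is already met when the one before it is completed fails the run):
1. the bolt is drawn back (value of joint bolt above 0.024 m and value of joint cover below 0.01 m), for 0.1 s.
2. the cover is slid open (value of joint cover above 0.11 m), for 0.2 s.
3. every coarse block lies flat in the steel box and every fine one flat in the carton, with the cover still open (((z of block_a_coarse in the frame of block_a below 0.00305 m and x of block_a in the frame of box_in between -0.125 and 0.125 m and y of block_a in the frame of box_in between -0.0575 and 0.0575 m and z of block_a in the frame of box_in below 0.012 m and angle between block_a's own z axis and vertical below 0.15 rad) or (z of block_a_coarse in the frame of block_a above 0.00295 m and x of block_a in the frame of tray_in between -0.125 and 0.125 m and y of block_a in the frame of tray_in between -0.0575 and 0.0575 m and z of block_a in the frame of tray_in below 0.012 m and angle between block_a's own z axis and vertical below 0.15 rad)) and ((z of block_b_coarse in the frame of block_b below 0.00305 m and x of block_b in the frame of box_in between -0.125 and 0.125 m and y of block_b in the frame of box_in between -0.0575 and 0.0575 m and z of block_b in the frame of box_in below 0.012 m and angle between block_b's own z axis and vertical below 0.15 rad) or (z of block_b_coarse in the frame of block_b above 0.00295 m and x of block_b in the frame of tray_in between -0.125 and 0.125 m and y of block_b in the frame of tray_in between -0.0575 and 0.0575 m and z of block_b in the frame of tray_in below 0.012 m and angle between block_b's own z axis and vertical below 0.15 rad)) and ((z of block_c_coarse in the frame of block_c below 0.00305 m and x of block_c in the frame of box_in between -0.125 and 0.125 m and y of block_c in the frame of box_in between -0.0575 and 0.0575 m and z of block_c in the frame of box_in below 0.012 m and angle between block_c's own z axis and vertical below 0.15 rad) or (z of block_c_coarse in the frame of block_c above 0.00295 m and x of block_c in the frame of tray_in between -0.125 and 0.125 m and y of block_c in the frame of tray_in between -0.0575 and 0.0575 m and z of block_c in the frame of tray_in below 0.012 m and angle between block_c's own z axis and vertical below 0.15 rad)) and ((z of block_d_coarse in the frame of block_d below 0.00305 m and x of block_d in the frame of box_in between -0.125 and 0.125 m and y of block_d in the frame of box_in between -0.0575 and 0.0575 m and z of block_d in the frame of box_in below 0.012 m and angle between block_d's own z axis and vertical below 0.15 rad) or (z of block_d_coarse in the frame of block_d above 0.00295 m and x of block_d in the frame of tray_in between -0.125 and 0.125 m and y of block_d in the frame of tray_in between -0.0575 and 0.0575 m and z of block_d in the frame of tray_in below 0.012 m and angle between block_d's own z axis and vertical below 0.15 rad)) and value of joint cover above 0.1 m), for 0.3 s.
4. the cover is shut again (value of joint cover below 0.006 m), for 0.2 s.
At the end, for the whole second after the job is handed in: every coarse block lies flat (within 0.15 rad) on the inner floor of the steel box and every fine one likewise in the cardboard tray, at rest; the cover is shut and the bolt home, each within 6 mm (the judge knows a coarse block by its hidden rough sole, which cannot be seen) (((z of block_a_coarse in the frame of block_a below 0.00305 m and x of block_a in the frame of box_in between -0.125 and 0.125 m and y of block_a in the frame of box_in between -0.0575 and 0.0575 m and z of block_a in the frame of box_in below 0.012 m and angle between block_a's own z axis and vertical below 0.15 rad) or (z of block_a_coarse in the frame of block_a above 0.00295 m and x of block_a in the frame of tray_in between -0.125 and 0.125 m and y of block_a in the frame of tray_in between -0.0575 and 0.0575 m and z of block_a in the frame of tray_in below 0.012 m and angle between block_a's own z axis and vertical below 0.15 rad)) and ((z of block_b_coarse in the frame of block_b below 0.00305 m and x of block_b in the frame of box_in between -0.125 and 0.125 m and y of block_b in the frame of box_in between -0.0575 and 0.0575 m and z of block_b in the frame of box_in below 0.012 m and angle between block_b's own z axis and vertical below 0.15 rad) or (z of block_b_coarse in the frame of block_b above 0.00295 m and x of block_b in the frame of tray_in between -0.125 and 0.125 m and y of block_b in the frame of tray_in between -0.0575 and 0.0575 m and z of block_b in the frame of tray_in below 0.012 m and angle between block_b's own z axis and vertical below 0.15 rad)) and ((z of block_c_coarse in the frame of block_c below 0.00305 m and x of block_c in the frame of box_in between -0.125 and 0.125 m and y of block_c in the frame of box_in between -0.0575 and 0.0575 m and z of block_c in the frame of box_in below 0.012 m and angle between block_c's own z axis and vertical below 0.15 rad) or (z of block_c_coarse in the frame of block_c above 0.00295 m and x of block_c in the frame of tray_in between -0.125 and 0.125 m and y of block_c in the frame of tray_in between -0.0575 and 0.0575 m and z of block_c in the frame of tray_in below 0.012 m and angle between block_c's own z axis and vertical below 0.15 rad)) and ((z of block_d_coarse in the frame of block_d below 0.00305 m and x of block_d in the frame of box_in between -0.125 and 0.125 m and y of block_d in the frame of box_in between -0.0575 and 0.0575 m and z of block_d in the frame of box_in below 0.012 m and angle between block_d's own z axis and vertical below 0.15 rad) or (z of block_d_coarse in the frame of block_d above 0.00295 m and x of block_d in the frame of tray_in between -0.125 and 0.125 m and y of block_d in the frame of tray_in between -0.0575 and 0.0575 m and z of block_d in the frame of tray_in below 0.012 m and angle between block_d's own z axis and vertical below 0.15 rad)) and value of joint each of cover, bolt below 0.006 m and linear speed of each of block_a, block_b, block_c, block_d below 0.02 m/s); the robot touches nothing.
It fails at once if the tin is disturbed (moved more than 30 mm) (distance of tin from where it was at the start of the episode above 0.03 m).
It fails at once if the driver is disturbed (moved more than 30 mm) (distance of driver from where it was at the start of the episode above 0.03 m).
It fails at once if the carton is disturbed (moved more than 30 mm) (distance of carton from where it was at the start of the episode above 0.03 m).
Of block_a, block_b, block_c, block_d only 3 to 4 are there at a start; the rules pass over those that are not, and their reading is None.
At some moment in a run one of block_a, block_b, block_c, block_d may be knocked a few centimetres aside while the robot is not near it.
Once in a run the grip may slacken for a moment while it holds something.
It also fails if it takes over 208 s, if anything falls off the work surface, if the arm or the gripper's body presses on something with over 40 N, if the wrist force passes 120 N, or if a joint passes its speed limit or range.

## Working session

There is one attempt and no reset: what is moved stays moved. The work goes in short steps, Python scripts to look and compute and a tool call to move; the robot and the scene stay as the last step left them, time stands still between calls to the robot, and variables do not carry over. Pictures are saved under pics/ and viewed, and the job is handed in when it is done.

Besides the shell and the picture viewer there is one more tool, called after "Request:" by a JSON object that holds its "fn" and its "kwargs". carry_out: Moves the arm, as the interface text tells. Its arguments: {"type":"object","properties":{"translation":{"type":"array"},"yaw":{"type":"array"},"grip":{"type":"array"},"newtons":{"type":"number"}},"required":["translation","yaw","grip"]}

```bash
ls; mkdir -p pics
cat > h.py <<'E'
import numpy as np, cv2
from workcell import monitor, optics, job, silhouettes, landmark_of
from scipy.spatial.transform import Rotation as R
def grab(n):
    s=monitor.get_state(); f=optics.grab_frame(n)
    if n=="wrist":
        T=np.eye(4);T[:3,:3]=R.from_quat(s["tcp_rot"]).as_matrix();T[:3,3]=s["tcp_pos"]
        f["Tw"]=T@np.array(f["hand_eye"])
    else: f["Tw"]=np.array(f["T"])
    return f
def cloud(f):
    h,w=f["range_z"].shape; fl=h/2/np.tan(np.radians(f["fov_y"])/2)
    v,u=np.mgrid[:h,:w]; z=f["range_z"]
    P=np.stack([(u-f["cx"])/fl*z,(v-f["cy"])/fl*z,z],-1)
    return P@f["Tw"][:3,:3].T+f["Tw"][:3,3]
def proj(f,p):
    fl=240/np.tan(np.radians(f["fov_y"])/2)
    q=np.linalg.inv(f["Tw"])@np.append(p,1); return q[0]/q[2]*fl+f["cx"],q[1]/q[2]*fl+f["cy"]
def save(f,n): cv2.imwrite("pics/"+n,f["color"][:,:,::-1])
E
python3 - <<'E'
from h import *
s=monitor.get_state(); print(s)
for n in ("top","side","wrist"):
    f=grab(n); save(f,n+"0.png"); print(n,f["fov_y"],f["Tw"].round(3).tolist(), f["shot"])
    for q in ("box","tray","block_a","cover_handle","bolt_knob","tin","box_in","tray_in"):
        print(q,[(np.round(d["point"],3).tolist(),round(d["confidence"],2)) for d in landmark_of(f,q)])
E
```

```text
pics
{'time_s': 0.0, 'qpos': array([-1.31798603,  0.39917535,  0.04499522,  1.53789549, -0.01877291,
        1.20689714, -0.0506512 ]), 'joint_velocities': array([-1.42823408e-03,  8.11672364e-05,  6.89357514e-04, -7.59241359e-05,
        3.65010803e-04, -4.27831377e-04, -4.53692494e-05]), 'joint_torque': array([ 2.42741880e-04, -4.75139701e+01,  1.36487916e+00, -2.54210132e+01,
        1.16963862e-02,  9.62137186e-03,  1.59712734e-06]), 'tcp_pos': array([0.22368456, 0.60955067, 0.19976659]), 'tcp_rot': array([ 1.74915513e-01,  9.84582961e-01, -9.66519259e-04, -1.45597861e-04]), 'force': array([ 0.08211326, -0.35203802, -0.55259213]), 'torque': array([-0.00971383,  0.03582586,  0.00694808]), 'opening': 0.08539596459800598}
top 45.817312756358795 [[-0.017, -0.984, 0.177, 0.225], [-1.0, 0.018, 0.003, -0.042], [-0.006, -0.177, -0.984, 1.64], [0.0, 0.0, 0.0, 1.0]] 1
box [([0.49, -0.304, 0.002], 0.65)]
tray [([0.479, 0.291, -0.001], 0.57)]
block_a [([0.472, -0.062, -0.005], 0.95), ([0.6, -0.082, 0.002], 0.88), ([0.747, -0.189, -0.001], 0.88), ([0.209, -0.399, 0.004], 0.66), ([0.331, -0.11
[... 423 characters left out ...]
 0.96), ([0.755, 0.048, 0.001], 0.4)]
tray [([0.48, 0.289, 0.002], 0.86)]
block_a [([0.33, -0.116, 0.005], 0.88), ([0.593, 0.066, 0.001], 0.78), ([0.215, -0.39, 0.003], 0.77), ([0.468, -0.066, 0.001], 0.71), ([0.453, 0.079, 0.003], 0.67), ([0.603, -0.082, 0.002], 0.65), ([0.739, -0.194, 0.0], 0.57)]
cover_handle [([0.536, -0.255, 0.093], 0.85)]
bolt_knob []
tin [([0.755, 0.052, 0.001], 0.68)]
box_in []
tray_in [([0.481, 0.294, 0.002], 0.96), ([0.6, -0.083, -0.001], 0.7)]
wrist 66.97084815016096 [[0.344, 0.904, 0.254, 0.159], [0.939, -0.331, -0.094, 0.634], [-0.001, 0.27, -0.963, 0.374], [0.0, 0.0, 0.0, 1.0]] 3
box []
tray []
block_a []
cover_handle []
bolt_knob []
tin []
box_in []
tray_in []
```

View pics/top0.png

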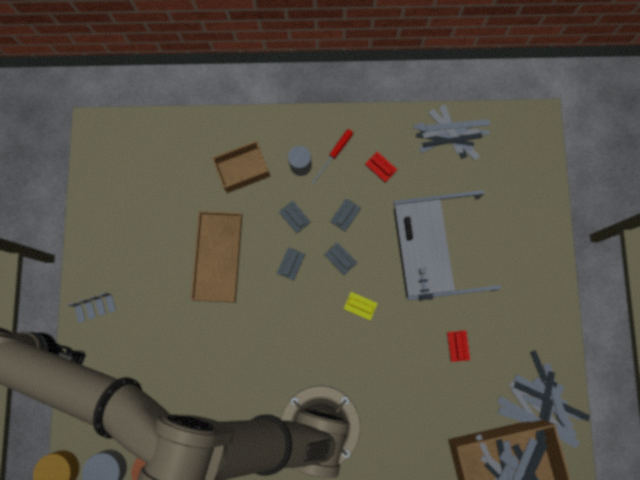

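View pics/side0.png

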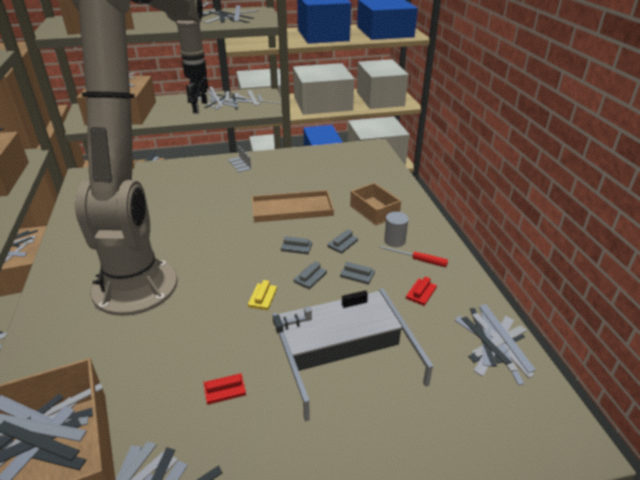

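Grey blocks in the top view are at px (294,216), (346,214), (291,263) and (340,259). The look-alikes to leave alone are yellow (361,305), red (381,166) and red (458,346). The box is at (425,248) with its black handle at (408,228) and knob near (422,270). The tray is at (218,257).

```bash
cat > m.py <<'E'
from h import *
def rects(P,C,zlo,zhi,roi,minpts=40,maxsat=60,kmax=8):
    m=(P[...,2]>zlo)&(P[...,2]<zhi)&(P[...,0]>roi[0])&(P[...,0]<roi[1])&(P[...,1]>roi[2])&(P[...,1]<roi[3])
    hsv=cv2.cvtColor(C,cv2.COLOR_RGB2HSV); m&=hsv[...,1]<maxsat
    n,l,st,_=cv2.connectedComponentsWithStats(m.astype(np.uint8))
    out=[]
    for i in range(1,n):
        if st[i,4]<minpts: continue
        q=P[l==i]; r=cv2.minAreaRect((q[:,:2]*1000).astype(np.float32))
        out.append((np.round(r[0],1),np.round(r[1],1),round(r[2],1),st[i,4],round(float(np.median(q[:,2])),4), st[i,:2]+st[i,2:4]//2))
    return sorted(out,key=lambda t:-t[3])[:kmax]
E
python3 - <<'E'
from m import *
for n in ("top","side"):
    f=grab(n);P=cloud(f);C=f["color"];print(n)
    print("bench",np.median(P[...,2][(abs(P[...,0]-.45)<.02)&(abs(P[...,1])<.03)]))
    for r in rects(P,C,.006,.045,(.4,.7,-.15,.13),20,90): print("blk",r)
    for r in rects(P,C,.022,.045,(.4,.7,-.15,.13),20,90): print("ridge",r)
    for r in rects(P,C,.045,.12,(.3,.7,-.55,-.2),20,255): print("box",r)
    for r in rects(P,C,.08,.12,(.3,.7,-.55,-.2),4,255): print("handle",r)
    for r in rects(P,C,.012,.04,(.3,.7,.15,.4),20,255): print("tray",r)
E
```

```text
top
bench 2.7711719801870593e-05
blk (array([453.8,  82.2]), array([63.5, 91. ]), 68.4, np.int32(547), 0.0156, array([290, 264], dtype=int32))
blk (array([468.8, -66.2]), array([89.1, 60. ]), 43.6, np.int32(542), 0.0152, array([340, 258], dtype=int32))
blk (array([596.1,  63.5]), array([93.9, 62.8]), 38.8, np.int32(526), 0.015, array([295, 216], dtype=int32))
blk (array([598.9, -84.4]), array([59.8, 97.3]), 54.4, np.int32(513), 0.0155, array([345, 214], dtype=int32))
ridge (array([454.3,  77.6]), array([22.4, 75.5]), 66.3, np.int32(192), 0.0317, array([290, 263], dtype=int32))
ridge (array([466.2, -65.6]), array([74.6, 20.7]), 41.7, np.int32(181), 0.0317, array([340, 257], dtype=int32))
ridge (array([596.9, -82.6]), array([21.2, 76.5]), 54.5, np.int32(178), 0.031, array([345, 213], dtype=int32))
ridge (array([593.4,  67. ]), array([74.3, 20.4]), 40.1, np.int32(178), 0.0319, array([294, 215], dtype=int32))
box (array([ 491.6, -363.5]), array([291.9, 260.8]), 5.9, np.int32(5066), 0.0634, array([447, 245], dtype=int32))
handle (array([ 537.4, -255.5]), array([64.2, 17. ]), 7.3, np.int32
[... 1735 characters left out ...]
, 297], dtype=int32))
handle (array([ 348.3, -298.4]), array([16.2, 42.6]), 5.7, np.int32(103), 0.0872, array([277, 321], dtype=int32))
handle (array([ 414.8, -290.8]), array([19.5, 25.7]), 80.7, np.int32(92), 0.0963, array([306, 313], dtype=int32))
handle (array([ 368.4, -295.5]), array([11.1, 25. ]), 5.4, np.int32(33), 0.0826, array([286, 320], dtype=int32))
handle (array([ 391.3, -293.5]), array([16.2, 20.8]), 39.3, np.int32(32), 0.0825, array([294, 318], dtype=int32))
tray (array([480.5, 291. ]), array([139. , 259.9]), 86.6, np.int32(758), 0.0208, array([292, 205], dtype=int32))
tray (array([686.5, 230. ]), array([10.2, 82.6]), 22.0, np.int32(104), 0.0256, array([357, 204], dtype=int32))
```

```bash
cat > plan.py <<'E'
import sys
from h import *
# usage: plan.py x,y,z,ydir ... (mm, deg; ydir taken modulo 180 unless prefixed !) -> call rows
def pose():
    s=monitor.get_state(); M=R.from_quat(s["tcp_rot"]).as_matrix(); return s,np.array(s["tcp_pos"])*1000,M
s,p,M=pose()
yd=np.degrees(np.arctan2(M[1,1],M[0,1]))
print("t%.2f tcp %s ydir %.1f tilt %.2f F %s open %.1f q %s"%(s["time_s"],p.round(1),yd,np.degrees(np.arccos(-M[2,2])),np.round(s["force"],2),s["opening"]*1000,np.round(s["qpos"],2)))
for w in sys.argv[1:]:
    full=w.startswith("!"); x,y,z,a=[float(t) if t!="_" else None for t in w.strip("!").split(",")]
    t=np.array([p[i] if v is None else v for i,v in enumerate((x,y,z))])
    d=0 if a is None else ((a-yd+180)%360-180 if full else (a-yd+90)%180-90)
    n=int(max(1,np.ceil(np.linalg.norm(t-p)/180),np.ceil(abs(d)/33)))
    for k in range(n):
        dp=(t-p)/(n-k); dy=d/(n-k); yr=np.radians(yd)
        ty=np.array([np.cos(yr),np.sin(yr),0]); tz=np.array([0,0,-1.]); tx=np.cross(ty,tz)
        v=np.round([dp@tx,dp@ty,dp@tz],1)/1000; v=np.round(v,4)+0.; yw=round(-dy,1)
        rows=max(1,int(np.ceil(max(np.linalg.norm(dp)/41.5,abs(dy)/7.1))))
        p=p+dp; yd=yd+dy; d-=dy
        print(w,"call",v.tolist(),"yaw",yw,"rows>=",rows,"->",p.round(0),round(yd,1))
E
python3 plan.py 500,300,230,30 !560,-20,230,-30 !414,-291,200,-84
```

```text
t1.45 tcp [224.  610.2 200.9] ydir 69.8 tilt 0.01 F [ 0.47  0.08 -0.29] open 85.5 q [-1.32  0.4   0.05  1.54 -0.02  1.21 -0.05]
500,300,230,30 call [-0.122, -0.0654, -0.0097] yaw 13.3 rows>= 4 -> [316. 507. 211.] 56.6
500,300,230,30 call [-0.1338, -0.0356, -0.0097] yaw 13.3 rows>= 4 -> [408. 403. 220.] 43.3
500,300,230,30 call [-0.1384, -0.0039, -0.0097] yaw 13.3 rows>= 4 -> [500. 300. 230.] 30.0
!560,-20,230,-30 call [-0.1536, -0.054, 0.0] yaw 30.0 rows>= 5 -> [530. 140. 230.] 0.0
!560,-20,230,-30 call [-0.16, 0.03, 0.0] yaw 30.0 rows>= 5 -> [560. -20. 230.] -30.0
!414,-291,200,-84 call [-0.1538, 0.0045, 0.015] yaw 27.0 rows>= 4 -> [ 487. -156.  215.] -57.0
!414,-291,200,-84 call [-0.135, 0.0739, 0.015] yaw 27.0 rows>= 4 -> [ 414. -291.  200.] -84.0
```

Request:
{"fn": "carry_out", "kwargs": {"translation": [[-0.122,-0.065,-0.01],[-0.122,-0.065,-0.01],[-0.122,-0.065,-0.01],[-0.122,-0.065,-0.01],[-0.122,-0.065,-0.01]], "yaw": [13.3,13.3,13.3,13.3,13.3], "grip": [-1,-1,-1,-1,-1]}}

```text
time_s: 1.87
tcp_pos: [0.3214, 0.5028, 0.2117]
tcp_rot: [0.292, 0.956, 0.0, 0.002]
force: [-0.0, -0.1, 0.2]
opening: 0.0852
```

Request:
{"fn": "carry_out", "kwargs": {"translation": [[-0.134,-0.036,-0.01],[-0.134,-0.036,-0.01],[-0.134,-0.036,-0.01],[-0.134,-0.036,-0.01],[-0.134,-0.036,-0.01]], "yaw": [13.3,13.3,13.3,13.3,13.3], "grip": [-1,-1,-1,-1,-1]}}

```text
time_s: 2.28
tcp_pos: [0.4118, 0.3997, 0.2215]
tcp_rot: [0.4, 0.916, 0.0, 0.001]
force: [0.5, 0.1, 0.2]
opening: 0.0853
```

Request:
{"fn": "carry_out", "kwargs": {"translation": [[-0.138,-0.004,-0.01],[-0.138,-0.004,-0.01],[-0.138,-0.004,-0.01],[-0.138,-0.004,-0.01],[-0.138,-0.004,-0.01]], "yaw": [13.3,13.3,13.3,13.3,13.3], "grip": [-1,-1,-1,-1,-1]}}

```text
time_s: 2.7
tcp_pos: [0.5023, 0.2973, 0.2313]
tcp_rot: [0.503, 0.864, 0.0, 0.001]
force: [0.4, -0.1, 0.5]
opening: 0.0855
```

Request:
{"fn": "carry_out", "kwargs": {"translation": [[-0.154,-0.054,0],[-0.154,-0.054,0],[-0.154,-0.054,0],[-0.154,-0.054,0],[-0.154,-0.054,0]], "yaw": [30,30,30,30,30], "grip": [-1,-1,-1,-1,-1]}}

```text
time_s: 3.12
tcp_pos: [0.5307, 0.1325, 0.2312]
tcp_rot: [0.712, 0.702, -0.001, 0.002]
force: [-0.2, -1.4, -0.1]
opening: 0.0855
```

Request:
{"fn": "carry_out", "kwargs": {"translation": [[-0.16,0.03,0],[-0.16,0.03,0],[-0.16,0.03,0],[-0.16,0.03,0],[-0.16,0.03,0]], "yaw": [30,30,30,30,30], "grip": [-1,-1,-1,-1,-1]}}

```text
time_s: 3.53
tcp_pos: [0.5602, -0.0272, 0.2313]
tcp_rot: [0.869, 0.494, -0.0, 0.002]
force: [-0.3, -1.0, -0.1]
opening: 0.0853
```

Request:
{"fn": "carry_out", "kwargs": {"translation": [[-0.154,0.0045,0.015],[-0.154,0.0045,0.015],[-0.154,0.0045,0.015],[-0.154,0.0045,0.015],[-0.154,0.0045,0.015]], "yaw": [27,27,27,27,27], "grip": [-1,-1,-1,-1,-1]}}

```text
time_s: 3.95
tcp_pos: [0.4832, -0.1598, 0.2154]
tcp_rot: [0.96, 0.279, -0.001, 0.0]
force: [-0.8, -0.7, 0.7]
opening: 0.0855
```

Request:
{"fn": "carry_out", "kwargs": {"translation": [[-0.135,0.074,0.015],[-0.135,0.074,0.015],[-0.135,0.074,0.015],[-0.135,0.074,0.015],[-0.135,0.074,0.015]], "yaw": [27,27,27,27,27], "grip": [-1,-1,-1,-1,-1]}}

```text
time_s: 4.37
tcp_pos: [0.4107, -0.2949, 0.2006]
tcp_rot: [0.999, 0.048, -0.001, 0.001]
force: [-1.0, 0.5, -0.6]
opening: 0.0849
```

```bash
python3 plan.py
python3 - <<'E'
from m import *
f=grab("wrist");save(f,"w1.png");P=cloud(f)
for r in rects(P,f["color"],.088,.12,(.3,.7,-.5,-.2),30,255): print("top",r)
for r in rects(P,f["color"],.097,.12,(.3,.7,-.5,-.2),30,255): print("knob",r)
print([(np.round(d["point"],3),d["confidence"]) for q in("bolt_knob","cover_handle") for d in landmark_of(f,q)])
E
```

```text
t4.37 tcp [ 410.7 -294.9  200.6] ydir -84.5 tilt 0.13 F [-1.    0.55 -0.6 ] open 84.9 q [-0.31  0.22  0.99  1.89 -0.2   1.13 -0.72]
top (array([ 536.7, -256.4]), array([58.3, 16.2]), 6.0, np.int32(2070), 0.0935, array([281,  45], dtype=int32))
top (array([ 418.9, -288.8]), array([16.4, 15.5]), 5.2, np.int32(462), 0.1022, array([311, 215], dtype=int32))
knob (array([ 418.9, -288.7]), array([16.3, 15.5]), 5.6, np.int32(420), 0.1023, array([311, 216], dtype=int32))
[(array([ 0.42 , -0.289,  0.103]), 0.72), (array([ 0.54 , -0.252,  0.097]), 0.86)]
```

View pics/w1.png

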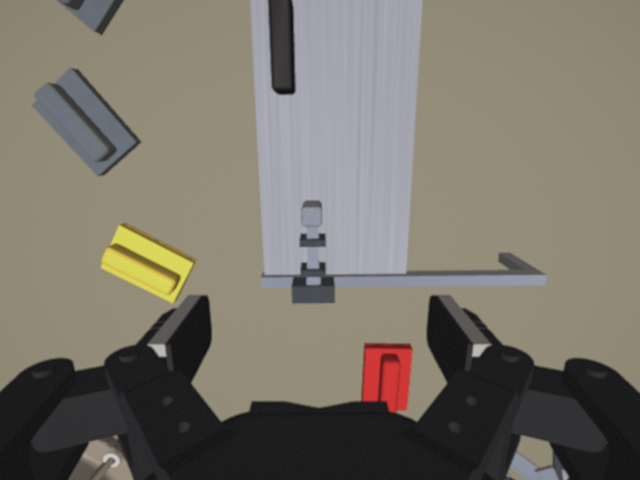

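```bash
python3 plan.py 418,-289,150,-84.2 418,-289,86,_
```

```text
t4.52 tcp [ 415.4 -288.9  200.5] ydir -83.8 tilt 0.09 F [ 0.89  0.89 -0.33] open 86.0 q [-0.32  0.22  0.98  1.89 -0.21  1.13 -0.72]
418,-289,150,-84.2 call [0.0025, 0.0004, 0.0505] yaw 0.4 rows>= 2 -> [ 418. -289.  150.] -84.2
418,-289,86,_ call [0.0, 0.0, 0.064] yaw -0.0 rows>= 2 -> [ 418. -289.   86.] -84.2
```

```bash
python3 - <<'E'
from m import *
f=grab("wrist");P=cloud(f)
for r in rects(P,f["color"],.088,.12,(.3,.7,-.5,-.2),30,255): print("top",r)
E
python3 plan.py
```

```text
top (array([ 538.9, -256.2]), array([62.9, 16.1]), 6.2, np.int32(2230), 0.0936, array([292,  49], dtype=int32))
top (array([ 418.7, -289.1]), array([16.6, 15.8]), 7.0, np.int32(465), 0.1022, array([319, 222], dtype=int32))
t4.57 tcp [ 415.7 -288.6  200.5] ydir -83.7 tilt 0.08 F [ 0.52 -0.58 -0.06] open 85.1 q [-0.32  0.22  0.98  1.89 -0.21  1.13 -0.72]
```

Request:
{"fn": "carry_out", "kwargs": {"translation": [[0.003,0,0.04],[0.003,0,0.08],[0.003,0,0.12],[0.003,0,0.12],[0.003,0,0.12]], "yaw": [0,0,0,0,0], "grip": [-1,-1,-1,-1,-1], "newtons": 40}}

```text
time_s: 4.98
tcp_pos: [0.4164, -0.2888, 0.0796]
tcp_rot: [0.999, 0.054, -0.002, -0.001]
force: [0.9, -0.4, 1.4]
opening: 0.0853
```

Request:
{"fn": "carry_out", "kwargs": {"translation": [[0,0,0],[0,0,0],[0,0,0],[0,0,0],[0,0,0]], "yaw": [0,0,0,0,0], "grip": [1,1,1,1,1]}}

```text
time_s: 5.4
tcp_pos: [0.4172, -0.2914, 0.0819]
tcp_rot: [0.999, 0.052, 0.001, 0.0]
force: [0.3, 0.4, -0.1]
opening: 0.0256
```

Request:
{"fn": "carry_out", "kwargs": {"translation": [[0,0,0],[0,0,0],[0,0,0],[0,0,0],[0,0,0]], "yaw": [0,0,0,0,0], "grip": [1,1,1,1,1]}}

```text
time_s: 5.82
tcp_pos: [0.4163, -0.2912, 0.0807]
tcp_rot: [0.999, 0.052, -0.0, -0.0]
force: [0.2, -0.2, 0.5]
opening: 0.0001
```

```bash
python3 plan.py
```

```text
t5.82 tcp [ 416.3 -291.2   80.7] ydir -84.1 tilt 0.01 F [ 0.19 -0.18  0.47] open 0.1 q [-0.18  0.4   0.87  2.02 -0.39  0.9  -0.56]
```

Run:
```python
from m import *
f=grab("wrist");save(f,"w2.png")
f=grab("side");save(f,"s2.png"); cv2.imwrite("pics/s2c.png",cv2.resize(f["color"][230:390,220:440,::-1],None,fx=3,fy=3))
```

```text
(no output)
```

View pics/w2.png

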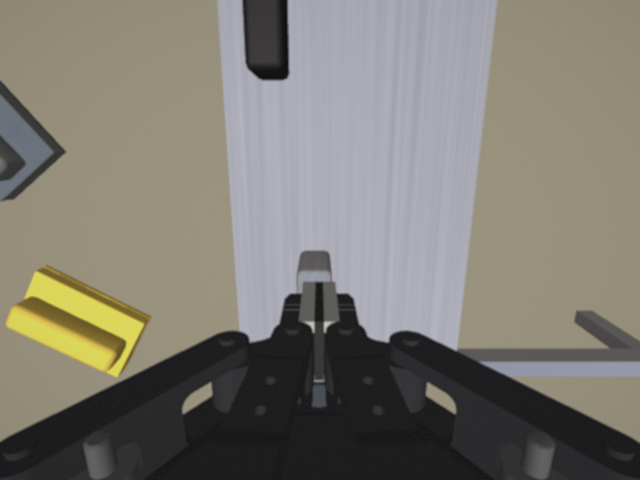

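View pics/s2c.png

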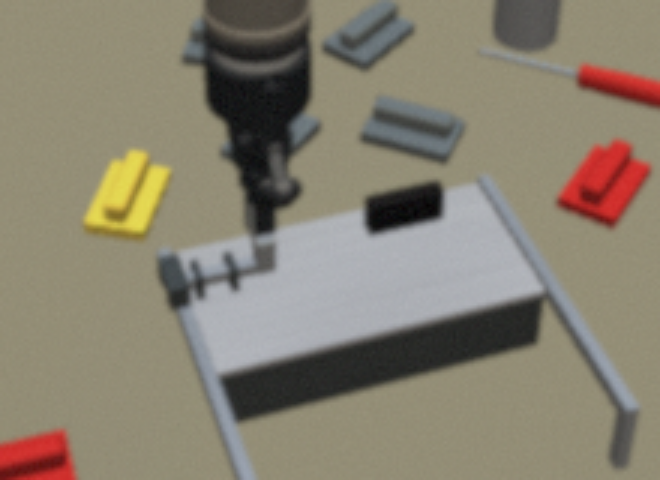

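Run:
```python
from m import *
f=grab("wrist");P=cloud(f); print(f["hand_eye"].round(3))
for r in rects(P,f["color"],.097,.107,(.3,.7,-.5,-.2),10,255): print("knob",r)
for v in range(248,300,6): print(v,P[v,314].round(4))
f=grab("top");P=cloud(f)
f2=grab("side");P=cloud(f2)
for g,P in((f,cloud(f)),(f2,P)):
  for r in rects(P,g["color"],.088,.107,(.3,.7,-.5,-.2),10,255): print("knob",r)
  print([(np.round(d["point"],3),d["confidence"]) for q in("bolt_knob","cover_handle") for d in landmark_of(g,q)])
```

```text
[[ 0.    -0.963 -0.27   0.068]
 [ 1.     0.     0.001  0.   ]
 [-0.001 -0.27   0.963 -0.173]
 [ 0.     0.     0.     1.   ]]
knob (array([ 422.8, -287.4]), array([10. , 17.6]), 26.1, np.int32(540), 0.1019, array([314, 279], dtype=int32))
248 [ 0.4244 -0.288   0.0618]
254 [ 0.4266 -0.288   0.079 ]
260 [ 0.4267 -0.2881  0.0888]
266 [ 0.4264 -0.2882  0.0962]
272 [ 0.4256 -0.2884  0.1018]
278 [ 0.4232 -0.2886  0.1029]
284 [ 0.4265 -0.2885  0.1175]
290 [ 0.4266 -0.2885  0.1238]
296 [ 0.426  -0.2886  0.1278]
knob (array([ 538.2, -255.1]), array([63.6, 17.2]), 5.1, np.int32(129), 0.0942, array([408, 227], dtype=int32))
knob (array([ 345.2, -305.6]), array([ 9.6, 15.8]), 42.0, np.int32(15), 0.091, array([429, 296], dtype=int32))
[(array([ 0.598, -0.083, -0.002]), 0.28), (array([ 0.539, -0.255,  0.091]), 0.71)]
knob (array([ 539.2, -259.1]), array([62.1, 20.2]), 6.7, np.int32(158), 0.094, array([354, 295], dtype=int32))
knob (array([ 419.7, -295.4]), array([16. , 11.7]), 6.6, np.int32(53), 0.0991, array([308, 312], dtype=int32))
knob (array([ 346.2, -299.3]), array([11.5, 36.2]), 7.3, np.int32(23), 0.0889, array([275, 321], dtype=int32))
[(array([ 0.417, -0.288,  0.104]), 0.69), (array([ 0.536, -0.254,  0.094]), 0.83)]
```

Run:
```python
from m import *
f=grab("wrist");P=cloud(f)
a=cv2.resize(f["color"][230:350,240:400,::-1],None,fx=5,fy=5); cv2.imwrite("pics/w3.png",a)
for v in (286,292,298,304,312,320): print(v,[P[v,u].round(3).tolist() for u in (302,308,318,326,333)])
f=grab("side");P=cloud(f)
a=cv2.resize(f["color"][280:340,280:340,::-1],None,fx=10,fy=10,interpolation=cv2.INTER_CUBIC); cv2.imwrite("pics/s3.png",a)
for v in range(296,322,2): print(v,[P[v,u].round(3).tolist() for u in (303,306,309,312)])
```

```text
286 [[0.427, -0.284, 0.121], [0.427, -0.286, 0.12], [0.427, -0.29, 0.12], [0.427, -0.293, 0.121], [0.428, -0.296, 0.121]]
292 [[0.426, -0.284, 0.126], [0.427, -0.286, 0.126], [0.427, -0.29, 0.126], [0.427, -0.293, 0.126], [0.428, -0.296, 0.127]]
298 [[0.427, -0.284, 0.133], [0.427, -0.286, 0.131], [0.427, -0.29, 0.131], [0.428, -0.293, 0.132], [0.428, -0.295, 0.131]]
304 [[0.427, -0.284, 0.137], [0.427, -0.286, 0.137], [0.427, -0.29, 0.136], [0.428, -0.293, 0.138], [0.427, -0.295, 0.136]]
312 [[0.426, -0.285, 0.142], [0.426, -0.287, 0.142], [0.427, -0.29, 0.142], [0.427, -0.293, 0.142], [0.427, -0.295, 0.141]]
320 [[0.427, -0.285, 0.149], [0.426, -0.287, 0.147], [0.427, -0.29, 0.149], [0.428, -0.293, 0.148], [0.427, -0.295, 0.147]]
296 [[0.407, -0.307, 0.158], [0.409, -0.331, 0.179], [0.412, -0.353, 0.198], [0.418, -0.352, 0.196]]
298 [[0.408, -0.3, 0.145], [0.409, -0.333, 0.175], [0.414, -0.339, 0.18], [0.421, -0.338, 0.177]]
300 [[0.409, -0.298, 0.137], [0.409, -0.331, 0.167], [0.421, -0.306, 0.142], [0.457, -0.158, 0.001]]
302 [[0.408, -0.301, 0.134], [0.414, -0.307, 0.138], [0.42
[... 229 characters left out ...]
0.063]]
308 [[0.408, -0.301, 0.116], [0.415, -0.3, 0.113], [0.424, -0.29, 0.102], [0.438, -0.252, 0.063]]
310 [[0.416, -0.25, 0.06], [0.416, -0.294, 0.101], [0.422, -0.298, 0.104], [0.437, -0.258, 0.063]]
312 [[0.415, -0.258, 0.061], [0.415, -0.299, 0.1], [0.421, -0.301, 0.101], [0.435, -0.266, 0.064]]
314 [[0.413, -0.268, 0.064], [0.415, -0.297, 0.092], [0.422, -0.298, 0.092], [0.434, -0.27, 0.062]]
316 [[0.409, -0.29, 0.08], [0.415, -0.296, 0.085], [0.422, -0.296, 0.083], [0.432, -0.281, 0.067]]
318 [[0.408, -0.297, 0.08], [0.415, -0.297, 0.08], [0.422, -0.296, 0.076], [0.432, -0.283, 0.062]]
320 [[0.408, -0.295, 0.072], [0.415, -0.297, 0.073], [0.422, -0.295, 0.07], [0.43, -0.292, 0.065]]
```

View pics/w3.png

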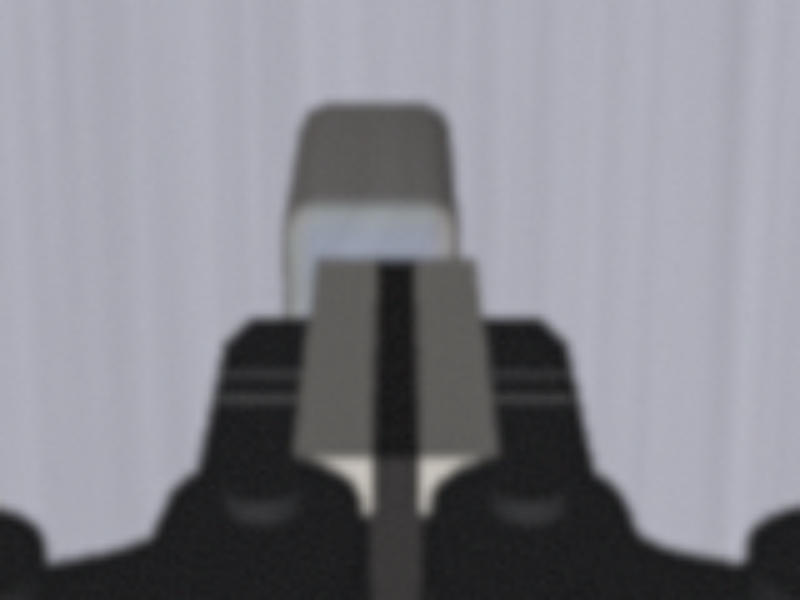

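View pics/s3.png

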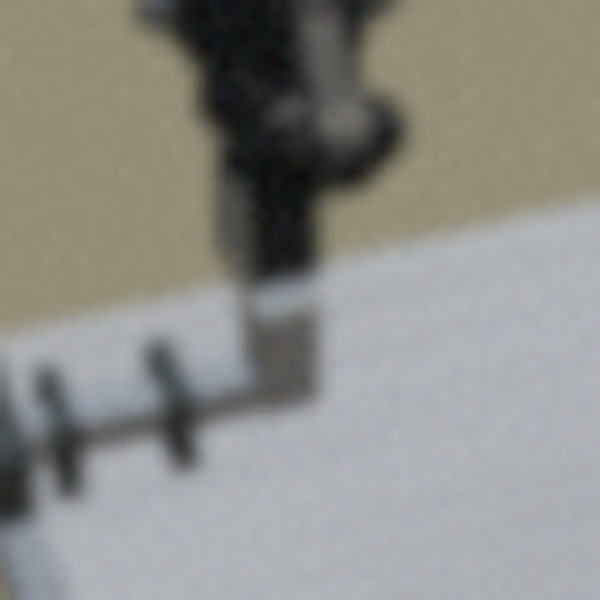

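The fingers closed just above the knob: the side and wrist depth both put the shut tips near z 0.113, while the TCP reads 0.081. I'll open the gripper and measure where the tips really are.

Request:
{"fn": "carry_out", "kwargs": {"translation": [[0,0,-0.01],[0,0,-0.01],[0,0,-0.01],[0,0,-0.01],[0,0,-0.01]], "yaw": [0,0,0,0,0], "grip": [0,0,0,0,0]}}

```text
time_s: 6.78
tcp_pos: [0.4164, -0.291, 0.0908]
tcp_rot: [0.999, 0.052, 0.0, -0.0]
force: [-0.3, 0.0, -1.0]
opening: 0.0427
```

```bash
python3 plan.py
python3 - <<'E'
from m import *
f=grab("wrist");P=cloud(f);save(f,"w4.png")
f["Tw"]=np.array(f["hand_eye"]);Q=cloud(f)
m=(f["range_z"]>0)&(Q[...,2]<0.005)&(abs(Q[...,1])<.06)&(abs(Q[...,0])<.03)
q=Q[m]; i=np.argsort(-q[:,2])[:2000:100]; print(q[i].round(4));
E
```

```text
t6.78 tcp [ 416.4 -291.    90.8] ydir -84.0 tilt 0.02 F [-0.29  0.03 -1.02] open 42.7 q [-0.19  0.39  0.88  2.01 -0.38  0.92 -0.58]
[[ 0.0105 -0.0021  0.005 ]
 [ 0.0107 -0.0001 -0.0006]
 [ 0.0102 -0.0005 -0.0053]
 [-0.0007 -0.0093 -0.0092]
 [ 0.01    0.0028 -0.0105]
 [ 0.0041 -0.0029 -0.011 ]
 [ 0.0058  0.0056 -0.0113]
 [ 0.0033 -0.0067 -0.0116]
 [-0.0002  0.0028 -0.0118]
 [ 0.008  -0.0071 -0.012 ]
 [-0.      0.0038 -0.0122]
 [ 0.0062  0.0023 -0.0124]
 [-0.0018  0.0019 -0.0128]
 [ 0.0078  0.0215 -0.0339]
 [-0.0102  0.0214 -0.0363]
 [-0.0087 -0.0212 -0.038 ]
 [ 0.0076 -0.0212 -0.0392]
 [ 0.0068  0.0322 -0.0403]
 [ 0.0107 -0.0231 -0.0414]
 [ 0.0065 -0.0306 -0.0424]]
```

View pics/w4.png

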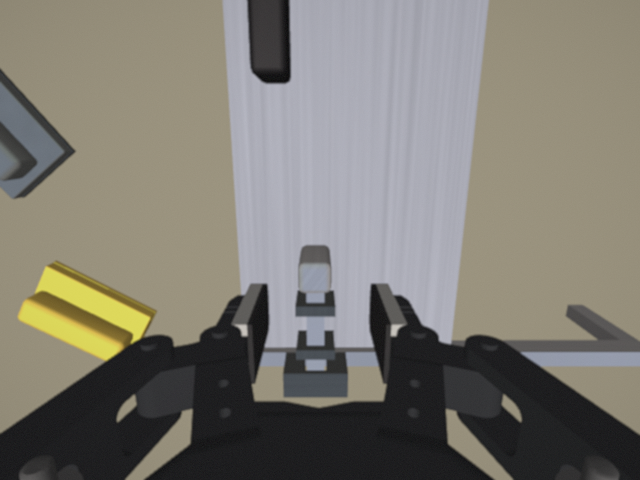

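The tips sit about 33 mm behind the nominal TCP, and both cameras agree. I'll use that measured offset from here on.

Request:
{"fn": "carry_out", "kwargs": {"translation": [[0.002,-0.002,0.03],[0.002,-0.002,0.042],[0.002,-0.002,0.042],[0.002,-0.002,0.042],[0.002,-0.002,0.042]], "yaw": [0,0,0,0,0], "grip": [0,0,0,0,1]}}

```text
time_s: 7.25
tcp_pos: [0.4182, -0.2896, 0.0493]
tcp_rot: [0.999, 0.052, 0.0, 0.0]
force: [0.7, -0.6, 0.2]
opening: 0.0319
```

Request:
{"fn": "carry_out", "kwargs": {"translation": [[0,0,0],[0,0,0],[0,0,0],[0,0,0],[0,0,0]], "yaw": [0,0,0,0,0], "grip": [1,1,1,1,1]}}

```text
time_s: 7.67
tcp_pos: [0.4187, -0.2894, 0.0497]
tcp_rot: [0.999, 0.052, 0.001, 0.0]
force: [-1.3, 2.0, 6.6]
opening: 0.015
```

```bash
python3 plan.py
python3 - <<'E'
from m import *
f=grab("wrist");save(f,"w5.png")
E
```

```text
t7.67 tcp [ 418.7 -289.4   49.7] ydir -84.1 tilt 0.09 F [-1.26  1.95  6.63] open 15.0 q [-0.14  0.45  0.83  2.04 -0.45  0.84 -0.52]
```

View pics/w5.png

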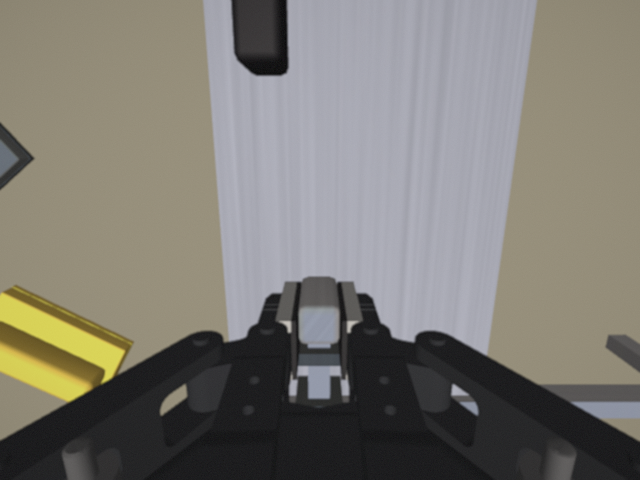

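Request:
{"fn": "carry_out", "kwargs": {"translation": [[0.007,0,0],[0.014,0,0],[0.021,0,0],[0.028,0,0],[0.034,0,0]], "yaw": [0,0,0,0,0], "grip": [1,1,1,1,1]}}

```text
time_s: 8.13
tcp_pos: [0.4512, -0.286, 0.0496]
tcp_rot: [0.999, 0.052, -0.001, -0.0]
force: [-18.4, -0.2, 18.5]
opening: 0.0149
```

Request:
{"fn": "carry_out", "kwargs": {"translation": [[0,0,0],[0,0,0]], "yaw": [0,0], "grip": [1,1]}}

```text
time_s: 8.3
tcp_pos: [0.451, -0.2862, 0.0497]
tcp_rot: [0.999, 0.052, -0.001, -0.0]
force: [-3.8, 1.4, 8.5]
opening: 0.0147
```

```bash
python3 plan.py
python3 - <<'E'
from m import *
f=grab("wrist");save(f,"w6.png")
E
```

```text
t8.30 tcp [ 451.  -286.2   49.7] ydir -84.1 tilt 0.06 F [-3.79  1.4   8.5 ] open 14.7 q [-0.15  0.49  0.81  1.98 -0.47  0.87 -0.55]
```

View pics/w6.png

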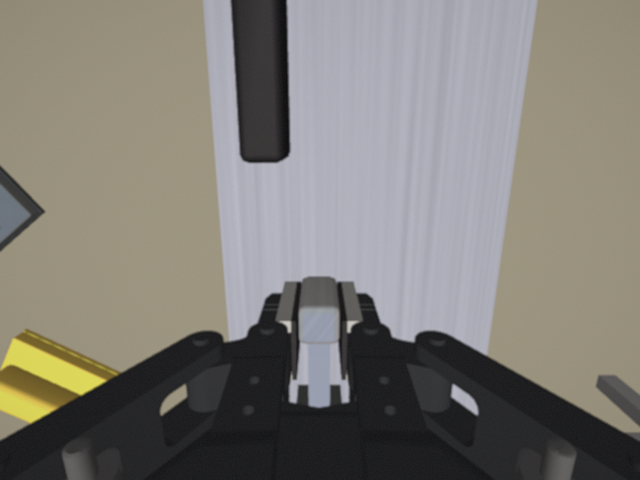

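Request:
{"fn": "carry_out", "kwargs": {"translation": [[0,0.008,0],[0,0.018,0],[0,0.028,0],[0,0.038,0],[0,0.048,0]], "yaw": [0,0,0,0,0], "grip": [1,1,1,1,1]}}

```text
time_s: 8.77
tcp_pos: [0.456, -0.3336, 0.0497]
tcp_rot: [0.999, 0.052, -0.0, -0.001]
force: [-3.8, 2.0, 8.3]
opening: 0.0151
```

Request:
{"fn": "carry_out", "kwargs": {"translation": [[0,0.01,0],[0,0.02,0],[0,0.03,0],[0,0.04,0],[0,0.05,0]], "yaw": [0,0,0,0,0], "grip": [1,1,1,1,1]}}

```text
time_s: 9.18
tcp_pos: [0.4612, -0.3834, 0.0498]
tcp_rot: [0.999, 0.052, -0.0, -0.001]
force: [-3.3, 2.7, 7.5]
opening: 0.0149
```

Request:
{"fn": "carry_out", "kwargs": {"translation": [[0,0.008,0],[0,0.016,0],[0,0.022,0],[0,0.026,0],[0,0.028,0]], "yaw": [0,0,0,0,0], "grip": [1,1,1,1,1]}}

```text
time_s: 9.6
tcp_pos: [0.4639, -0.4097, 0.0497]
tcp_rot: [0.999, 0.052, -0.001, -0.002]
force: [-5.5, 8.8, 13.0]
opening: 0.0152
```

Request:
{"fn": "carry_out", "kwargs": {"translation": [[0,0,0],[0,0,0],[0,0,0]], "yaw": [0,0,0], "grip": [1,1,1]}}

```text
time_s: 9.85
tcp_pos: [0.464, -0.4097, 0.0498]
tcp_rot: [0.999, 0.052, -0.001, -0.002]
force: [-3.3, 5.2, 9.2]
opening: 0.0152
```

```bash
python3 plan.py
python3 - <<'E'
from m import *
f=grab("side");save(f,"s6.png");P=cloud(f)
for r in rects(P,f["color"],.08,.12,(.3,.7,-.55,-.2),10,255): print("handle",r)
E
```

```text
t9.85 tcp [ 464.  -409.7   49.8] ydir -84.1 tilt 0.20 F [-3.35  5.17  9.2 ] open 15.2 q [ 0.11  0.62  0.76  1.77 -0.52  0.96 -0.38]
handle (array([ 552.6, -383.4]), array([64.3, 19. ]), 4.1, np.int32(275), 0.0925, array([375, 333], dtype=int32))
handle (array([ 458.8, -418.8]), array([14.9, 38.3]), 30.3, np.int32(122), 0.098, array([340, 346], dtype=int32))
handle (array([ 348.2, -299.2]), array([16.5, 39.2]), 5.5, np.int32(107), 0.0871, array([277, 322], dtype=int32))
handle (array([ 406.9, -418.2]), array([21.9, 12.8]), 71.6, np.int32(35), 0.0842, array([313, 358], dtype=int32))
handle (array([ 379.3, -421.1]), array([ 6.8, 24.8]), 8.6, np.int32(32), 0.084, array([301, 361], dtype=int32))
handle (array([ 437.5, -415.7]), array([15.9,  9.7]), 9.0, np.int32(13), 0.081, array([327, 354], dtype=int32))
```

View pics/s6.png

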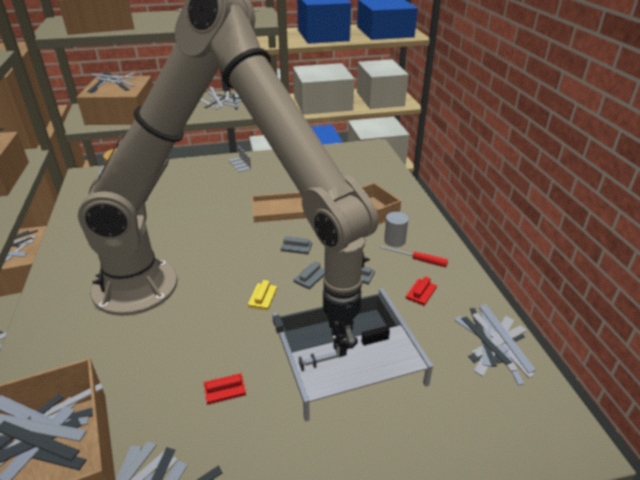

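Request:
{"fn": "carry_out", "kwargs": {"translation": [[0,0,0],[0,0,0],[0,0,-0.03],[0,0,-0.07],[0,0,-0.1]], "yaw": [0,0,0,0,0], "grip": [0,0,0,0,0]}}

```text
time_s: 10.32
tcp_pos: [0.4652, -0.4113, 0.1505]
tcp_rot: [0.999, 0.052, 0.0, 0.001]
force: [0.8, -0.2, 0.6]
opening: 0.0431
```

```bash
python3 plan.py _,_,150,_ 480,-240,150,-66 450,-67,150,-48.5
```

```text
t10.32 tcp [ 465.2 -411.3  150.5] ydir -84.1 tilt 0.07 F [ 0.76 -0.18  0.62] open 43.1 q [ 0.05  0.52  0.84  1.69 -0.42  1.13 -0.45]
_,_,150,_ call [0.0, 0.0, 0.0005] yaw -0.0 rows>= 1 -> [ 465. -411.  150.] -84.1
480,-240,150,-66 call [0.0324, -0.1688, 0.0] yaw -18.1 rows>= 5 -> [ 480. -240.  150.] -66.0
450,-67,150,-48.5 call [0.043, -0.1702, 0.0] yaw -17.5 rows>= 5 -> [450. -67. 150.] -48.5
```

Request:
{"fn": "carry_out", "kwargs": {"translation": [[0.032,-0.169,0],[0.032,-0.169,0],[0.032,-0.169,0],[0.032,-0.169,0],[0.032,-0.169,0]], "yaw": [-18,-18,-18,-18,-18], "grip": [0,0,0,0,0]}}

```text
time_s: 10.73
tcp_pos: [0.4814, -0.2297, 0.1478]
tcp_rot: [0.977, 0.213, 0.001, -0.003]
force: [0.9, 0.8, -0.0]
opening: 0.0429
```

Request:
{"fn": "carry_out", "kwargs": {"translation": [[0.043,-0.17,0],[0.043,-0.17,0],[0.043,-0.17,0],[0.043,-0.17,0],[0.043,-0.17,0]], "yaw": [-17.5,-17.5,-17.5,-17.5,-17.5], "grip": [0,0,0,0,0]}}

```text
time_s: 11.15
tcp_pos: [0.4486, -0.0593, 0.1483]
tcp_rot: [0.934, 0.358, 0.0, -0.002]
force: [-0.0, -0.4, -0.1]
opening: 0.0428
```

Request:
{"fn": "carry_out", "kwargs": {"translation": [[0,0,0],[0,0,0]], "yaw": [0,0], "grip": [0,0]}}

```text
time_s: 11.32
tcp_pos: [0.45, -0.0667, 0.1489]
tcp_rot: [0.935, 0.354, 0.0, 0.0]
force: [0.8, -0.1, 0.5]
opening: 0.0425
```

```bash
cat > look.py <<'E'
import sys
from m import *
f=grab("wrist")
if len(sys.argv)>1: save(f,sys.argv[1])
P=cloud(f)
for r in rects(P,f["color"],.022,.045,(.35,.75,-.15,.2),150,90): print("ridge",r)
for r in rects(P,f["color"],.006,.045,(.35,.75,-.15,.2),150,90): print("blk",r)
E
python3 look.py w7.png; python3 plan.py
```

```text
ridge (array([456.6,  78.1]), array([20.7, 74.9]), 66.1, np.int32(3013), 0.0316, array([181,  91], dtype=int32))
ridge (array([598. , -82.7]), array([20. , 75.5]), 54.9, np.int32(2872), 0.032, array([464,  92], dtype=int32))
ridge (array([468.2, -65.6]), array([76.4, 19.9]), 42.9, np.int32(2218), 0.0315, array([332, 202], dtype=int32))
blk (array([598.3, -82.9]), array([54.1, 84.7]), 54.8, np.int32(7811), 0.0129, array([457,  93], dtype=int32))
blk (array([455.9,  78.5]), array([54.4, 84.5]), 66.1, np.int32(7804), 0.0128, array([188,  92], dtype=int32))
blk (array([468.2, -65.5]), array([84.2, 53.6]), 43.2, np.int32(6012), 0.0124, array([331, 199], dtype=int32))
blk (array([566. ,  43.9]), array([12.9, 54. ]), 41.4, np.int32(1361), 0.0118, array([311,  10], dtype=int32))
t11.37 tcp [450.  -67.9 149. ] ydir -48.6 tilt 0.07 F [0.67 0.68 1.27] open 42.6 q [-0.6   0.12  0.71  2.06 -0.09  0.99 -0.69]
```

View pics/w7.png

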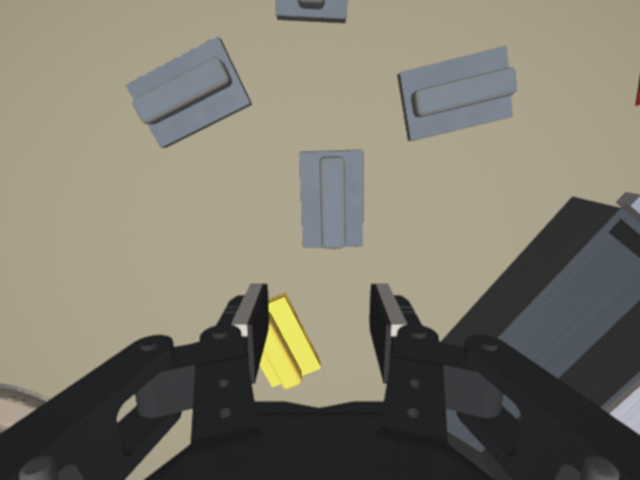

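```bash
python3 plan.py 468,-65.5,60,-46.9 468,-65.5,-17,_
```

```text
t11.37 tcp [450.  -67.9 149. ] ydir -48.6 tilt 0.07 F [0.67 0.68 1.27] open 42.6 q [-0.6   0.12  0.71  2.06 -0.09  0.99 -0.69]
468,-65.5,60,-46.9 call [0.0151, 0.0101, 0.089] yaw -1.7 rows>= 3 -> [468. -66.  60.] -46.9
468,-65.5,-17,_ call [0.0, 0.0, 0.077] yaw -0.0 rows>= 2 -> [468. -66. -17.] -46.9
```

Request:
{"fn": "carry_out", "kwargs": {"translation": [[0.015,0.01,0.03],[0.015,0.01,0.06],[0.015,0.01,0.089],[0.015,0.01,0.089]], "yaw": [-1.7,-1.7,-1.7,-1.7], "grip": [0,0,0,0]}}

```text
time_s: 11.7
tcp_pos: [0.4633, -0.0663, 0.0555]
tcp_rot: [0.931, 0.366, -0.005, -0.001]
force: [-0.3, 0.2, -0.6]
opening: 0.0426
```

Request:
{"fn": "carry_out", "kwargs": {"translation": [[0,0,0.03],[0,0,0.055],[0,0,0.068],[0,0,0.077],[0,0,0.077]], "yaw": [0,0,0,0,0], "grip": [0,0,0,0,0]}}

```text
time_s: 12.12
tcp_pos: [0.4672, -0.0655, -0.0176]
tcp_rot: [0.93, 0.367, -0.001, 0.0]
force: [-0.7, 0.0, -0.6]
opening: 0.0422
```

```bash
python3 plan.py; python3 look.py w8.png
```

```text
t12.12 tcp [467.2 -65.5 -17.6] ydir -47.0 tilt 0.09 F [-0.69  0.02 -0.56] open 42.2 q [-0.42  0.45  0.56  2.16 -0.4   0.64 -0.4 ]
ridge (array([468.8, -65.2]), array([75.5, 20.1]), 43.2, np.int32(9324), 0.0316, array([321, 309], dtype=int32))
ridge (array([582.8, -72.1]), array([20.1, 40.4]), 54.9, np.int32(8372), 0.0319, array([572,  95], dtype=int32))
ridge (array([473.6,  69.9]), array([20. , 38.5]), 66.0, np.int32(6418), 0.0313, array([46, 49], dtype=int32))
ridge (array([447.8, -45.1]), array([23.3, 14. ]), 43.7, np.int32(1440), 0.035, array([242, 328], dtype=int32))
ridge (array([484. , -80.9]), array([22.9, 13.9]), 5.8, np.int32(1435), 0.0348, array([396, 326], dtype=int32))
blk (array([467.8, -64.9]), array([84.6, 70.2]), 43.3, np.int32(25341), 0.0165, array([319, 300], dtype=int32))
blk (array([587.5, -75.4]), array([54.5, 59.3]), 54.9, np.int32(24973), 0.0128, array([554,  93], dtype=int32))
blk (array([460.5,  72.6]), array([48.1, 72.2]), 65.7, np.int32(18381), 0.0128, array([77, 87], dtype=int32))
```

View pics/w8.png

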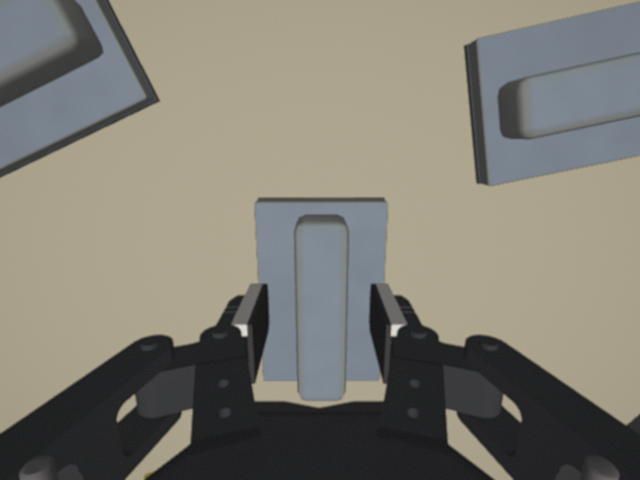

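Request:
{"fn": "carry_out", "kwargs": {"translation": [[0,0,0],[0,0,0],[0,0,0],[0,0,0],[0,0,0]], "yaw": [0,0,0,0,0], "grip": [1,1,1,1,1], "newtons": 40}}

```text
time_s: 12.58
tcp_pos: [0.4692, -0.0646, -0.0157]
tcp_rot: [0.93, 0.368, 0.002, 0.001]
force: [-0.9, -0.7, 7.1]
opening: 0.0191
```

Request:
{"fn": "carry_out", "kwargs": {"translation": [[0.004,0,0],[0.008,0,0],[0.012,0,0]], "yaw": [0,0,0], "grip": [1,1,1]}}

```text
time_s: 12.83
tcp_pos: [0.4766, -0.0574, -0.0157]
tcp_rot: [0.93, 0.367, 0.0, 0.001]
force: [-3.6, -3.9, 10.4]
opening: 0.0193
```

Request:
{"fn": "carry_out", "kwargs": {"translation": [[0.004,0,0],[0.008,0,0]], "yaw": [0,0], "grip": [1,1]}}

```text
time_s: 13.0
tcp_pos: [0.4825, -0.0519, -0.0157]
tcp_rot: [0.93, 0.367, 0.0, 0.001]
force: [-3.8, -3.8, 9.9]
opening: 0.0193
```

Request:
{"fn": "carry_out", "kwargs": {"translation": [[0.004,0,0],[0.008,0,0]], "yaw": [0,0], "grip": [1,1]}}

```text
time_s: 13.17
tcp_pos: [0.4883, -0.0465, -0.0157]
tcp_rot: [0.93, 0.367, 0.0, 0.001]
force: [-4.0, -3.5, 10.9]
opening: 0.0193
```

Request:
{"fn": "carry_out", "kwargs": {"translation": [[-0.004,0,0],[-0.008,0,0],[-0.012,0,0]], "yaw": [0,0,0], "grip": [1,1,1]}}

```text
time_s: 13.42
tcp_pos: [0.482, -0.0523, -0.0157]
tcp_rot: [0.93, 0.368, 0.003, 0.0]
force: [2.2, 2.4, 6.6]
opening: 0.019
```

Request:
{"fn": "carry_out", "kwargs": {"translation": [[-0.004,0,0],[-0.008,0,0]], "yaw": [0,0], "grip": [1,1]}}

```text
time_s: 13.58
tcp_pos: [0.4761, -0.0578, -0.0157]
tcp_rot: [0.93, 0.368, 0.003, 0.0]
force: [2.5, 2.6, 5.5]
opening: 0.0195
```

Request:
{"fn": "carry_out", "kwargs": {"translation": [[0,0,0],[0,0,0],[0,0,0],[0,0,0],[0,0,0]], "yaw": [0,0,0,0,0], "grip": [0.3,0.3,0.3,0.3,0.3]}}

```text
time_s: 14.0
tcp_pos: [0.4729, -0.0586, -0.0174]
tcp_rot: [0.93, 0.368, -0.0, -0.0]
force: [0.1, -0.1, 0.8]
opening: 0.0296
```

Request:
{"fn": "carry_out", "kwargs": {"translation": [[0,0.004,0],[0,0.008,0],[0,0.012,0],[0,0.016,0]], "yaw": [0,0,0,0], "grip": [0.3,0.3,0.3,0.3]}}

```text
time_s: 14.33
tcp_pos: [0.484, -0.0702, -0.0174]
tcp_rot: [0.93, 0.368, -0.0, -0.001]
force: [-1.9, 1.8, 0.9]
opening: 0.0299
```

Request:
{"fn": "carry_out", "kwargs": {"translation": [[0,0.004,0],[0,0.008,0]], "yaw": [0,0], "grip": [0.3,0.3]}}

```text
time_s: 14.5
tcp_pos: [0.4898, -0.0764, -0.0174]
tcp_rot: [0.93, 0.368, -0.0, -0.0]
force: [-0.9, 2.2, -0.6]
opening: 0.0297
```

Request:
{"fn": "carry_out", "kwargs": {"translation": [[0,0.004,0],[0,0.008,0]], "yaw": [0,0], "grip": [0.3,0.3]}}

```text
time_s: 14.67
tcp_pos: [0.4953, -0.0823, -0.0174]
tcp_rot: [0.93, 0.368, -0.0, -0.0]
force: [-0.8, 0.4, -1.0]
opening: 0.0298
```

Request:
{"fn": "carry_out", "kwargs": {"translation": [[0,0.004,0],[0,0.008,0]], "yaw": [0,0], "grip": [0.3,0.3]}}

```text
time_s: 14.83
tcp_pos: [0.5008, -0.0882, -0.0173]
tcp_rot: [0.93, 0.368, -0.0, -0.0]
force: [-0.6, 1.8, -1.4]
opening: 0.03
```

```bash
python3 plan.py; python3 look.py w9.png|head -3
```

```text
t14.83 tcp [500.8 -88.2 -17.3] ydir -46.9 tilt 0.01 F [-0.64  1.84 -1.44] open 30.0 q [-0.36  0.5   0.55  2.07 -0.41  0.68 -0.35]
ridge (array([598. , -82.9]), array([20.1, 76. ]), 54.8, np.int32(14588), 0.032, array([509, 113], dtype=int32))
ridge (array([493. , -79.1]), array([75.8, 33.7]), 43.2, np.int32(10439), 0.0316, array([284, 310], dtype=int32))
ridge (array([513.3, -98.9]), array([22.9, 13.8]), 5.7, np.int32(1284), 0.0346, array([378, 325], dtype=int32))
```

Request:
{"fn": "carry_out", "kwargs": {"translation": [[0,0.004,0]], "yaw": [0], "grip": [0.3]}}

```text
time_s: 14.97
tcp_pos: [0.5032, -0.0905, -0.0172]
tcp_rot: [0.93, 0.368, -0.0, -0.001]
force: [-2.5, 1.8, 1.0]
opening: 0.0297
```

Request:
{"fn": "carry_out", "kwargs": {"translation": [[0,0.004,0]], "yaw": [0], "grip": [0.3]}}

```text
time_s: 15.05
tcp_pos: [0.5051, -0.0931, -0.0173]
tcp_rot: [0.93, 0.368, -0.001, -0.001]
force: [-5.7, 4.8, 5.5]
opening: 0.0299
```

Request:
{"fn": "carry_out", "kwargs": {"translation": [[0,0.004,0]], "yaw": [0], "grip": [0.3]}}

```text
time_s: 15.13
tcp_pos: [0.5066, -0.0956, -0.0175]
tcp_rot: [0.93, 0.368, -0.002, -0.002]
force: [-6.8, 3.3, 4.0]
opening: 0.0298
```

Request:
{"fn": "carry_out", "kwargs": {"translation": [[0,0.004,0]], "yaw": [0], "grip": [0.3]}}

```text
time_s: 15.22
tcp_pos: [0.5088, -0.0985, -0.0176]
tcp_rot: [0.93, 0.368, -0.002, -0.002]
force: [-6.1, 3.6, 5.5]
opening: 0.0298
```

Request:
{"fn": "carry_out", "kwargs": {"translation": [[0,0.004,0]], "yaw": [0], "grip": [0.3]}}

```text
time_s: 15.3
tcp_pos: [0.5115, -0.1015, -0.0176]
tcp_rot: [0.93, 0.368, -0.002, -0.002]
force: [-6.7, 3.1, 4.8]
opening: 0.0299
```

```bash
python3 plan.py; python3 look.py |head -3
```

```text
t15.30 tcp [ 511.5 -101.5  -17.6] ydir -46.8 tilt 0.38 F [-6.69  3.05  4.83] open 29.9 q [-0.32  0.52  0.55  2.04 -0.42  0.7  -0.32]
ridge (array([605.3, -84.5]), array([20.2, 76. ]), 59.1, np.int32(15244), 0.032, array([479,  96], dtype=int32))
ridge (array([504.6, -92.8]), array([75.4, 33.7]), 49.0, np.int32(10572), 0.0316, array([288, 308], dtype=int32))
ridge (array([ 526.5, -117.4]), array([22.9, 13.8]), 43.1, np.int32(1283), 0.0345, array([378, 325], dtype=int32))
```

View pics/w9.png

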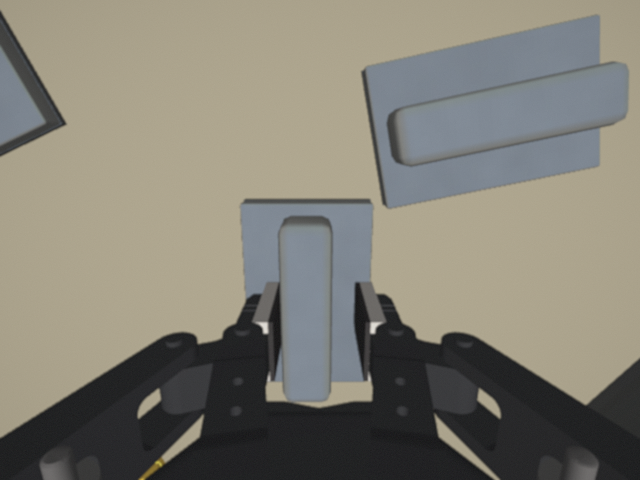

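Request:
{"fn": "carry_out", "kwargs": {"translation": [[0,-0.005,0],[0,-0.01,0],[0,-0.015,0],[0,-0.02,0]], "yaw": [0,0,0,0], "grip": [0.3,0.3,0.3,0.3]}}

```text
time_s: 15.68
tcp_pos: [0.5016, -0.088, -0.0168]
tcp_rot: [0.93, 0.368, 0.001, 0.001]
force: [1.5, -1.3, -0.1]
opening: 0.0298
```

Request:
{"fn": "carry_out", "kwargs": {"translation": [[0,-0.004,0]], "yaw": [0], "grip": [0.3]}}

```text
time_s: 15.77
tcp_pos: [0.4986, -0.0848, -0.0168]
tcp_rot: [0.93, 0.368, 0.001, 0.001]
force: [1.4, -1.4, 0.2]
opening: 0.0298
```

Request:
{"fn": "carry_out", "kwargs": {"translation": [[0,-0.004,0]], "yaw": [0], "grip": [0.3]}}

```text
time_s: 15.85
tcp_pos: [0.4959, -0.0819, -0.0168]
tcp_rot: [0.93, 0.368, 0.001, 0.001]
force: [0.7, -0.5, 1.2]
opening: 0.0302
```

Request:
{"fn": "carry_out", "kwargs": {"translation": [[0,-0.004,0]], "yaw": [0], "grip": [0.3]}}

```text
time_s: 15.93
tcp_pos: [0.4931, -0.079, -0.0168]
tcp_rot: [0.93, 0.368, 0.001, 0.001]
force: [1.5, -1.7, 0.6]
opening: 0.0301
```

Request:
{"fn": "carry_out", "kwargs": {"translation": [[0,-0.004,0]], "yaw": [0], "grip": [0.3]}}

```text
time_s: 16.02
tcp_pos: [0.4903, -0.0761, -0.0168]
tcp_rot: [0.93, 0.368, 0.001, 0.001]
force: [2.0, -2.0, 2.0]
opening: 0.03
```

Request:
{"fn": "carry_out", "kwargs": {"translation": [[0,-0.004,0]], "yaw": [0], "grip": [0.3]}}

```text
time_s: 16.1
tcp_pos: [0.4876, -0.0732, -0.0168]
tcp_rot: [0.93, 0.368, 0.001, 0.0]
force: [2.2, -2.0, 2.5]
opening: 0.0301
```

```bash
python3 plan.py; python3 look.py |head -3
```

```text
t16.10 tcp [487.6 -73.2 -16.8] ydir -46.9 tilt 0.10 F [ 2.22 -2.    2.46] open 30.1 q [-0.39  0.48  0.56  2.11 -0.41  0.66 -0.38]
ridge (array([599. , -80.5]), array([20.3, 60.4]), 59.6, np.int32(10687), 0.032, array([552, 108], dtype=int32))
ridge (array([496.4, -80.9]), array([75.7, 33.8]), 43.2, np.int32(10427), 0.0316, array([353, 308], dtype=int32))
ridge (array([484.4,  60.8]), array([25.1, 13.1]), 25.7, np.int32(2129), 0.0281, array([21, 62], dtype=int32))
```

```bash
python3 plan.py _,_,40,_ 604,-84.5,40,-120.7 604,-84.5,-17,_
```

```text
t16.15 tcp [486.4 -72.3 -17.1] ydir -46.8 tilt 0.05 F [-0.24  0.04  1.29] open 30.0 q [-0.39  0.48  0.56  2.11 -0.41  0.66 -0.38]
_,_,40,_ call [0.0, 0.0, -0.0571] yaw -0.0 rows>= 2 -> [486. -72.  40.] -46.8
604,-84.5,40,-120.7 call [0.0258, 0.0298, 0.0] yaw 24.6 rows>= 4 -> [526. -76.  40.] -71.5
604,-84.5,40,-120.7 call [0.0359, 0.0163, 0.0] yaw 24.6 rows>= 4 -> [565. -80.  40.] -96.1
604,-84.5,40,-120.7 call [0.0394, -0.0001, 0.0] yaw 24.6 rows>= 4 -> [604. -84.  40.] -120.7
604,-84.5,-17,_ call [0.0, 0.0, 0.057] yaw -0.0 rows>= 2 -> [604. -84. -17.] -120.7
```

Request:
{"fn": "carry_out", "kwargs": {"translation": [[0,0,-0.03],[0,0,-0.057],[0,0,-0.057]], "yaw": [0,0,0], "grip": [0,0,0]}}

```text
time_s: 16.4
tcp_pos: [0.4892, -0.0731, 0.0431]
tcp_rot: [0.93, 0.368, 0.003, 0.0]
force: [0.9, 0.5, 0.1]
opening: 0.0427
```

Request:
{"fn": "carry_out", "kwargs": {"translation": [[0.026,0.03,0],[0.026,0.03,0],[0.026,0.03,0],[0.026,0.03,0],[0.026,0.03,0]], "yaw": [24.6,24.6,24.6,24.6,24.6], "grip": [0,0,0,0,0]}}

```text
time_s: 16.82
tcp_pos: [0.5251, -0.0765, 0.0387]
tcp_rot: [0.987, 0.161, -0.002, -0.001]
force: [0.2, 0.1, 0.6]
opening: 0.0428
```

Request:
{"fn": "carry_out", "kwargs": {"translation": [[0.036,0.016,0],[0.036,0.016,0],[0.036,0.016,0],[0.036,0.016,0],[0.036,0.016,0]], "yaw": [24.6,24.6,24.6,24.6,24.6], "grip": [0,0,0,0,0]}}

```text
time_s: 17.23
tcp_pos: [0.5647, -0.0805, 0.0388]
tcp_rot: [0.999, -0.052, -0.001, -0.0]
force: [-0.1, 0.2, 1.1]
opening: 0.0426
```

Request:
{"fn": "carry_out", "kwargs": {"translation": [[0.039,0,0],[0.039,0,0],[0.039,0,0],[0.039,0,0],[0.039,0,0]], "yaw": [24.6,24.6,24.6,24.6,24.6], "grip": [0,0,0,0,0]}}

```text
time_s: 17.65
tcp_pos: [0.6037, -0.0847, 0.039]
tcp_rot: [0.965, -0.263, -0.001, 0.0]
force: [-0.4, 0.0, -0.9]
opening: 0.0426
```

```bash
python3 look.py >/dev/null; python3 look.py w10.png; python3 plan.py
```

```text
ridge (array([606.9, -85.2]), array([20. , 75.4]), 59.7, np.int32(4999), 0.0319, array([315, 259], dtype=int32))
ridge (array([621.9,  83.2]), array([14.5, 27.7]), 0.8, np.int32(894), 0.0303, array([ 65, 381], dtype=int32))
ridge (array([732.2,  25.1]), array([ 6.1, 35.6]), 46.9, np.int32(518), 0.0245, array([  6, 161], dtype=int32))
ridge (array([ 467. , -100.9]), array([ 7.9, 16. ]), 68.7, np.int32(256), 0.0306, array([452, 432], dtype=int32))
ridge (array([586.1,  59.3]), array([ 5.6, 20. ]), 14.7, np.int32(211), 0.0315, array([126, 406], dtype=int32))
ridge (array([516.4, -62.1]), array([22.4,  6.6]), 61.7, np.int32(175), 0.0242, array([358, 398], dtype=int32))
blk (array([606.8, -85.1]), array([54.2, 83.8]), 59.6, np.int32(13173), 0.0128, array([316, 254], dtype=int32))
blk (array([618. ,  74.2]), array([39.5, 38.7]), 38.8, np.int32(3029), 0.0121, array([ 87, 361], dtype=int32))
blk (array([730.8,  31.1]), array([12.5, 49.1]), 36.6, np.int32(2320), 0.0165, array([ 17, 164], dtype=int32))
blk (array([512.6, -61.8]), array([33.3, 42.5]), 43.4, np.int32(2147), 0.0119, array([355, 379], dtype=int32))
blk (array([722.3,  -8.4]), array([ 7.5, 71.6]), 53.2, np.int32(1836), 0.0148, array([ 80, 142], dtype=int32))
blk (array([ 468.1, -101.6]), array([14.2, 12.7]), 15.5, np.int32(339), 0.0292, array([452, 428], dtype=int32))
blk (array([586.1,  59.3]), array([ 5.6, 20. ]), 14.7, np.int32(211), 0.0315, array([126, 406], dtype=int32))
t17.75 tcp [603.9 -84.8  39.4] ydir -120.5 tilt 0.07 F [-0.05 -0.06 -0.14] open 42.5 q [-0.56  0.68  0.89  1.8  -0.64  0.97 -1.5 ]
```

View pics/w10.png

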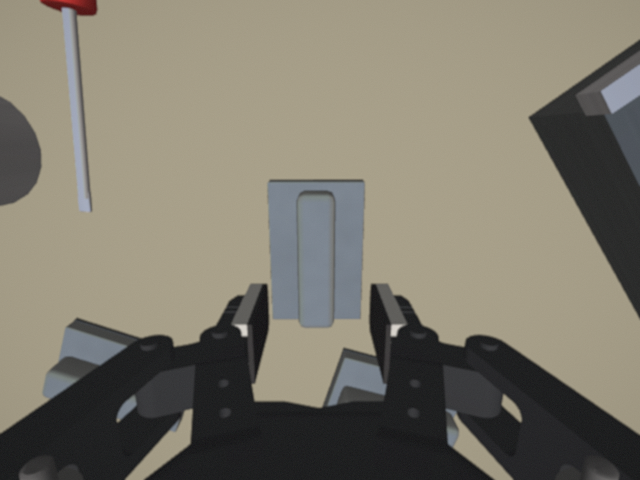

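Request:
{"fn": "carry_out", "kwargs": {"translation": [[0.003,-0.001,0.03],[0.003,-0.001,0.05],[0.003,-0.001,0.057],[0.003,-0.001,0.057],[0.003,-0.001,0.057]], "yaw": [0,0,0,0,0], "grip": [0.3,0.3,0.3,0.3,0.3]}}

```text
time_s: 18.17
tcp_pos: [0.6075, -0.0859, -0.0169]
tcp_rot: [0.965, -0.264, -0.0, -0.0]
force: [0.3, 0.6, 0.3]
opening: 0.03
```

Request:
{"fn": "carry_out", "kwargs": {"translation": [[0,0.004,0],[0,0.008,0],[0,0.012,0]], "yaw": [0,0,0], "grip": [0.3,0.3,0.3]}}

```text
time_s: 18.42
tcp_pos: [0.6027, -0.0942, -0.0168]
tcp_rot: [0.965, -0.264, 0.001, -0.002]
force: [2.4, 5.9, 0.2]
opening: 0.0298
```

Request:
{"fn": "carry_out", "kwargs": {"translation": [[0,0.004,0]], "yaw": [0], "grip": [0.3]}}

```text
time_s: 18.5
tcp_pos: [0.6008, -0.0976, -0.0168]
tcp_rot: [0.965, -0.264, 0.001, -0.002]
force: [2.5, 5.0, 1.0]
opening: 0.0296
```

Request:
{"fn": "carry_out", "kwargs": {"translation": [[0,0.004,0]], "yaw": [0], "grip": [0.3]}}

```text
time_s: 18.58
tcp_pos: [0.5987, -0.101, -0.0168]
tcp_rot: [0.965, -0.264, 0.001, -0.002]
force: [2.5, 4.8, 1.0]
opening: 0.0302
```

Request:
{"fn": "carry_out", "kwargs": {"translation": [[0,0.004,0]], "yaw": [0], "grip": [0.3]}}

```text
time_s: 18.67
tcp_pos: [0.5967, -0.1045, -0.0168]
tcp_rot: [0.965, -0.264, 0.001, -0.002]
force: [3.1, 5.3, 0.4]
opening: 0.03
```

Request:
{"fn": "carry_out", "kwargs": {"translation": [[0,0.004,0]], "yaw": [0], "grip": [0.3]}}

```text
time_s: 18.75
tcp_pos: [0.5947, -0.108, -0.0168]
tcp_rot: [0.965, -0.264, 0.001, -0.002]
force: [2.2, 4.6, 0.2]
opening: 0.03
```

Request:
{"fn": "carry_out", "kwargs": {"translation": [[0,0.004,0]], "yaw": [0], "grip": [0.3]}}

```text
time_s: 18.83
tcp_pos: [0.5926, -0.1114, -0.0168]
tcp_rot: [0.965, -0.264, 0.001, -0.002]
force: [2.4, 3.7, 0.9]
opening: 0.0298
```

B2 drags at about 5.5 N, so it is coarse. B1 drags at about 2 N and is probably fine. I'll grip B2 and take it to the box.

Request:
{"fn": "carry_out", "kwargs": {"translation": [[0,-0.005,0],[0,-0.005,0],[0,-0.005,0],[0,-0.005,0],[0,-0.005,0]], "yaw": [0,0,0,0,0], "grip": [0.3,1,1,1,1], "newtons": 60}}

```text
time_s: 19.25
tcp_pos: [0.5943, -0.1086, -0.0168]
tcp_rot: [0.965, -0.264, 0.0, -0.0]
force: [0.4, 1.9, 5.1]
opening: 0.0185
```

Request:
{"fn": "carry_out", "kwargs": {"translation": [[0,0,0],[0,0,-0.02],[0,0,-0.05],[0,0,-0.085],[0,0,-0.11]], "yaw": [0,0,0,0,0], "grip": [1,1,1,1,1]}}

```text
time_s: 19.67
tcp_pos: [0.5923, -0.1101, 0.0931]
tcp_rot: [0.964, -0.265, -0.001, 0.001]
force: [0.5, 0.0, -6.0]
opening: 0.0183
```

Request:
{"fn": "carry_out", "kwargs": {"translation": [[0,0,0]], "yaw": [0], "grip": [1]}}

```text
time_s: 19.75
tcp_pos: [0.5959, -0.1114, 0.0964]
tcp_rot: [0.964, -0.265, 0.004, 0.0]
force: [1.2, -1.1, -5.8]
opening: 0.0187
```

```bash
python3 plan.py '!576.5,-293,93,-174'
```

```text
t19.75 tcp [ 595.9 -111.4   96.4] ydir -120.7 tilt 0.41 F [ 1.24 -1.12 -5.8 ] open 18.7 q [-0.57  0.61  0.96  1.78 -0.57  1.05 -1.51]
!576.5,-293,93,-174 call [0.038, 0.083, 0.0017] yaw 26.6 rows>= 4 -> [ 586. -202.   95.] -147.4
!576.5,-293,93,-174 call [0.0712, 0.0571, 0.0017] yaw 26.6 rows>= 4 -> [ 576. -293.   93.] -174.0
```

Request:
{"fn": "carry_out", "kwargs": {"translation": [[0.038,0.083,0],[0.038,0.083,0],[0.038,0.083,0],[0.038,0.083,0],[0.038,0.083,0]], "yaw": [26.6,26.6,26.6,26.6,26.6], "grip": [1,1,1,1,1]}}

```text
time_s: 20.17
tcp_pos: [0.5811, -0.201, 0.0896]
tcp_rot: [0.877, -0.481, -0.002, 0.001]
force: [0.1, 1.0, -7.4]
opening: 0.0188
```

Request:
{"fn": "carry_out", "kwargs": {"translation": [[0.071,0.057,0],[0.071,0.057,0],[0.071,0.057,0],[0.071,0.057,0],[0.071,0.057,0]], "yaw": [26.6,26.6,26.6,26.6,26.6], "grip": [1,1,1,1,1]}}

```text
time_s: 20.58
tcp_pos: [0.5729, -0.2902, 0.0901]
tcp_rot: [0.744, -0.668, -0.002, 0.001]
force: [-0.5, 1.4, -7.4]
opening: 0.0185
```

Request:
{"fn": "carry_out", "kwargs": {"translation": [[0,0,0],[0,0,0]], "yaw": [0,0], "grip": [1,1]}}

```text
time_s: 20.75
tcp_pos: [0.5747, -0.2883, 0.0912]
tcp_rot: [0.746, -0.666, -0.001, -0.0]
force: [0.5, 0.8, -6.6]
opening: 0.0183
```

```bash
python3 plan.py '!576.5,-293,93,-174'
python3 - <<'E'
from m import *
f=grab("wrist");save(f,"w11.png")
f=grab("side");save(f,"s11.png")
E
```

```text
t20.75 tcp [ 574.7 -288.3   91.2] ydir -173.5 tilt 0.16 F [ 0.5  0.8 -6.6] open 18.3 q [-0.31  0.79  1.11  1.68 -0.76  1.17 -2.02]
!576.5,-293,93,-174 call [0.0049, -0.0012, -0.0018] yaw 0.5 rows>= 1 -> [ 576. -293.   93.] -174.0
```

View pics/w11.png

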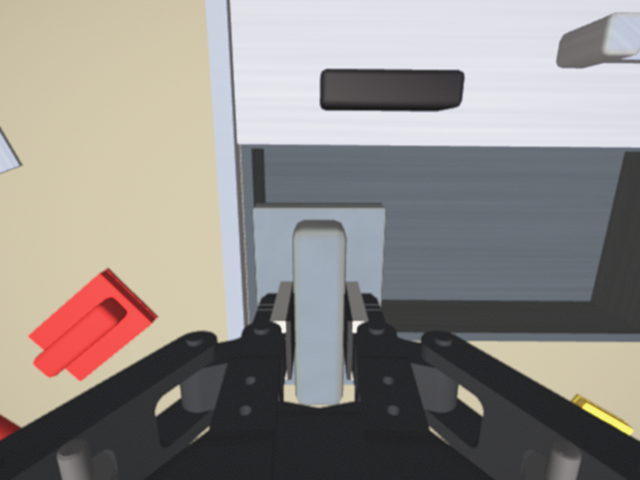

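View pics/s11.png

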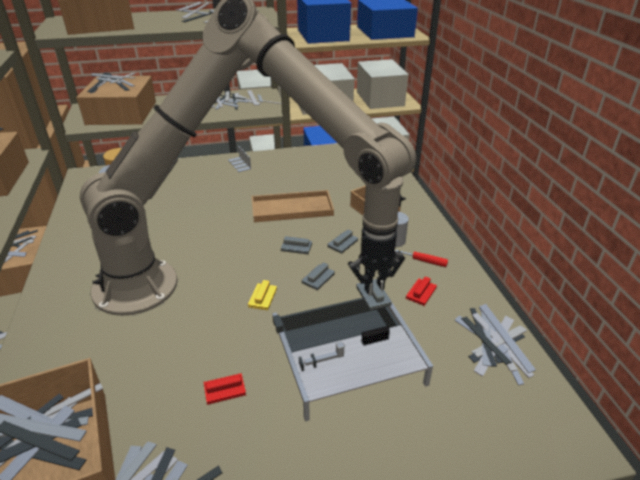

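```bash
cat > box.py <<'E'
from m import *
th=np.radians(6.0); B0=np.array([487.,-302.3])
def tobox(P): 
    d=P[...,:2]*1000-B0; return np.stack([d[...,0]*np.cos(th)+d[...,1]*np.sin(th),-d[...,0]*np.sin(th)+d[...,1]*np.cos(th),P[...,2]*1000],-1)
def frombox(x,y): return B0+np.array([x*np.cos(th)-y*np.sin(th),x*np.sin(th)+y*np.cos(th)])
E
python3 - <<'E'
from box import *
f=grab("wrist");P=cloud(f);b=tobox(P)
print(monitor.get_state()["tcp_pos"])
m=(b[...,2]>52)&(b[...,2]<58)
q=b[m]
for lo,hi,n in((118,132,"xwall+"),(-132,-118,"xwall-")):
    s=q[(q[:,0]>lo)&(q[:,0]<hi)&(abs(q[:,1])<50)]; print(n,len(s),s[:,0].min() if len(s) else 0,s[:,0].max() if len(s) else 0)
s=q[(q[:,1]>50)&(q[:,1]<72)&(q[:,0]>-80)&(q[:,0]<70)]; print("y+",len(s),np.percentile(s[:,1],[1,50,99]))
m=(b[...,2]>64.5)&(b[...,2]<68)&(b[...,0]>125)&(b[...,0]<150); s=b[m]; print("rail",np.percentile(s[:,0],[1,50,99]), np.polyfit(s[:,1],s[:,0],1))
m=(b[...,2]>112)&(b[...,2]<124)&(b[...,0]>40); s=b[m]; print("base",np.percentile(s[:,0],[2,98]),np.percentile(s[:,1],[2,98]))
r=cv2.minAreaRect(b[m][:,:2].astype(np.float32)); print(r)
m=(b[...,2]>2)&(b[...,2]<9)&(abs(b[...,0])<90)&(abs(b[...,1])<50); print("floor",np.median(b[m][:,2]))
print([tobox(np.array(monitor.get_state()["tcp_pos"]))], frombox(90,0))
E
```

```text
[ 0.57501742 -0.28912158  0.09238613]
xwall+ 1204 126.7255350287592 131.99527702638528
xwall- 0 0 0
y+ 1471 [56.91971703 59.55284219 63.77170156]
rail [133.79986905 138.81026401 143.85195691] [1.27768839e-03 1.38869322e+02]
base [ 62.5557275  114.93171992] [-36.91484898  39.84592707]
((88.48362731933594, 5.0192413330078125), (54.26200866699219, 84.43368530273438), 0.5035881400108337)
floor 5.7609550803602305
[array([88.91277374,  3.90590412, 92.38612829])] [ 576.50697058 -292.89243831]
```

Request:
{"fn": "carry_out", "kwargs": {"translation": [[0.004,-0.003,0.02],[0.004,-0.003,0.045],[0.004,-0.003,0.07],[0.004,-0.003,0.09],[0.004,-0.003,0.1]], "yaw": [0,0,0,0,0], "grip": [1,1,1,1,1]}}

```text
time_s: 21.32
tcp_pos: [0.577, -0.2918, -0.0101]
tcp_rot: [0.745, -0.667, -0.002, -0.0]
force: [1.1, 0.9, -7.0]
opening: 0.0187
```

Request:
{"fn": "carry_out", "kwargs": {"translation": [[0,0,0.002],[0,0,0.002]], "yaw": [0,0], "grip": [1,1]}}

```text
time_s: 21.48
tcp_pos: [0.5785, -0.2942, -0.0089]
tcp_rot: [0.744, -0.668, 0.0, 0.0]
force: [-0.3, -0.2, -6.0]
opening: 0.0185
```

```bash
sed -i 's/487\.,-302.3/488.8,-302.1/' box.py; python3 plan.py
python3 - <<'E'
from box import *
print(tobox(np.array(monitor.get_state()["tcp_pos"])))
E
```

```text
t21.48 tcp [ 578.5 -294.2   -8.9] ydir -173.8 tilt 0.04 F [-0.28 -0.2  -6.  ] open 18.5 q [-0.24  0.89  1.    1.73 -0.87  1.03 -1.95]
[90.05510501 -1.47617018 -8.87175443]
```

Request:
{"fn": "carry_out", "kwargs": {"translation": [[0,0,0.002],[0,0,0.002],[0,0,0.002],[0,0,0.002],[0,0,0.002]], "yaw": [0,0,0,0,0], "grip": [1,0.3,0.3,0.3,0.3]}}

```text
time_s: 21.9
tcp_pos: [0.5789, -0.2948, -0.0098]
tcp_rot: [0.744, -0.668, 0.001, -0.0]
force: [0.1, 0.6, 0.0]
opening: 0.0296
```

Request:
{"fn": "carry_out", "kwargs": {"translation": [[0,0,-0.03],[0,0,-0.065],[0,0,-0.1],[0,0,-0.12],[0,0,-0.12]], "yaw": [0,0,0,0,0], "grip": [0.3,0.3,0.3,0.3,0]}}

```text
time_s: 22.32
tcp_pos: [0.5806, -0.2971, 0.115]
tcp_rot: [0.744, -0.668, 0.005, -0.001]
force: [-0.5, -0.3, 0.2]
opening: 0.0403
```

```bash
python3 - <<'E'
from box import *
grab("wrist");f=grab("wrist");save(f,"w12.png");P=cloud(f);b=tobox(P)
m=(b[...,2]>14)&(b[...,2]<45)&(abs(b[...,0])<123)&(abs(b[...,1])<55); print(cv2.minAreaRect(b[m][:,:2].astype(np.float32)))
m&=(b[...,2]>34);print(np.median(b[m][:,2]),cv2.minAreaRect(b[m][:,:2].astype(np.float32)))
E
python3 plan.py
python3 - <<'E'
import sys; sys.argv=["x"]
from m import *
for n in ("top","side"):
    f=grab(n);P=cloud(f)
    for r in rects(P,f["color"],.022,.045,(.38,.7,-.15,.15),30,90): print(n,"ridge",r)
E
```

```text
((-3.03131103515625, -2.683177947998047), (240.9210968017578, 84.02039337158203), 0.676508903503418)
37.84979393636098 ((-11.641624450683594, -2.8525962829589844), (223.31719970703125, 74.62504577636719), 0.5315456986427307)
t22.42 tcp [ 578.6 -294.5  110. ] ydir -173.9 tilt 0.13 F [-0.86  0.36 -0.26] open 42.5 q [-0.31  0.77  1.13  1.66 -0.75  1.2  -2.03]
top ridge (array([594.1,  67.3]), array([76.5, 20.2]), 38.7, np.int32(177), 0.0321, array([294, 215], dtype=int32))
top ridge (array([465.9, -93.3]), array([17.5, 19.2]), 39.8, np.int32(43), 0.0319, array([349, 258], dtype=int32))
side ridge (array([488.7, -77.8]), array([76.4, 22.3]), 44.2, np.int32(170), 0.0313, array([318, 271], dtype=int32))
side ridge (array([456.2,  75.7]), array([25.6, 75.9]), 67.0, np.int32(163), 0.031, array([296, 240], dtype=int32))
side ridge (array([595.4,  64.2]), array([74.4, 23. ]), 38.3, np.int32(141), 0.0312, array([342, 237], dtype=int32))
```

View pics/w12.png

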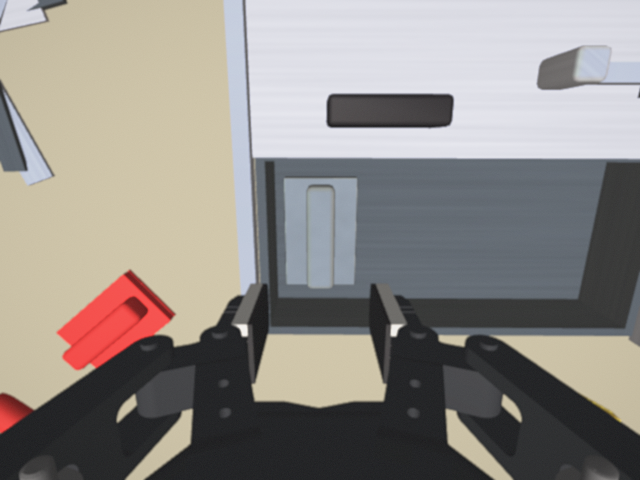

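```bash
python3 plan.py '!545,-115,100,-110' '!588,63,70,-51'
```

```text
t22.52 tcp [ 577.6 -293.3  107.7] ydir -173.8 tilt 0.10 F [0.17 0.69 0.16] open 42.4 q [-0.31  0.78  1.13  1.66 -0.75  1.2  -2.03]
!545,-115,100,-110 call [-0.0904, 0.0067, 0.0039] yaw -31.9 rows>= 5 -> [ 561. -204.  104.] -141.9
!545,-115,100,-110 call [-0.0802, -0.0422, 0.0039] yaw -31.9 rows>= 5 -> [ 545. -115.  100.] -110.0
!588,63,70,-51 call [-0.0102, -0.091, 0.015] yaw -29.5 rows>= 5 -> [566. -26.  85.] -80.5
!588,63,70,-51 call [0.0359, -0.0842, 0.015] yaw -29.5 rows>= 5 -> [588.  63.  70.] -51.0
```

Request:
{"fn": "carry_out", "kwargs": {"translation": [[-0.09,0.007,0.004],[-0.09,0.007,0.004],[-0.09,0.007,0.004],[-0.09,0.007,0.004],[-0.09,0.007,0.004]], "yaw": [-31.9,-31.9,-31.9,-31.9,-31.9], "grip": [0,0,0,0,0]}}

```text
time_s: 22.93
tcp_pos: [0.5608, -0.2028, 0.1032]
tcp_rot: [0.901, -0.434, -0.002, -0.0]
force: [0.1, -1.2, 0.3]
opening: 0.0427
```

Request:
{"fn": "carry_out", "kwargs": {"translation": [[-0.08,-0.042,0.004],[-0.08,-0.042,0.004],[-0.08,-0.042,0.004],[-0.08,-0.042,0.004],[-0.08,-0.042,0.004]], "yaw": [-31.9,-31.9,-31.9,-31.9,-31.9], "grip": [0,0,0,0,0]}}

```text
time_s: 23.35
tcp_pos: [0.5443, -0.1141, 0.0994]
tcp_rot: [0.985, -0.17, -0.001, -0.0]
force: [0.9, -1.0, 0.1]
opening: 0.0427
```

Request:
{"fn": "carry_out", "kwargs": {"translation": [[-0.01,-0.091,0.015],[-0.01,-0.091,0.015],[-0.01,-0.091,0.015],[-0.01,-0.091,0.015],[-0.01,-0.091,0.015]], "yaw": [-29.5,-29.5,-29.5,-29.5,-29.5], "grip": [0,0,0,0,0]}}

```text
time_s: 23.77
tcp_pos: [0.5661, -0.0257, 0.0843]
tcp_rot: [0.996, 0.085, -0.001, -0.0]
force: [-0.3, -1.2, 0.5]
opening: 0.0427
```

Request:
{"fn": "carry_out", "kwargs": {"translation": [[0.036,-0.084,0.015],[0.036,-0.084,0.015],[0.036,-0.084,0.015],[0.036,-0.084,0.015],[0.036,-0.084,0.015]], "yaw": [-29.5,-29.5,-29.5,-29.5,-29.5], "grip": [0,0,0,0,0]}}

```text
time_s: 24.18
tcp_pos: [0.588, 0.0617, 0.0697]
tcp_rot: [0.943, 0.334, -0.001, -0.0]
force: [0.3, -0.4, 0.6]
opening: 0.0423
```

Request:
{"fn": "carry_out", "kwargs": {"translation": [[0,0,0],[0,0,0]], "yaw": [0,0], "grip": [0,0]}}

```text
time_s: 24.35
tcp_pos: [0.5883, 0.0595, 0.0706]
tcp_rot: [0.944, 0.33, -0.0, 0.0]
force: [0.8, -0.1, -0.0]
opening: 0.0427
```

```bash
python3 look.py w13.png; python3 plan.py
```

```text
ridge (array([595.4,  67.9]), array([74.8, 19.7]), 39.1, np.int32(3832), 0.0316, array([315, 231], dtype=int32))
ridge (array([729.9,  56.1]), array([57.3, 17.3]), 70.8, np.int32(2008), 0.0343, array([500,  49], dtype=int32))
blk (array([594.9,  67.3]), array([84.3, 54.2]), 38.9, np.int32(10270), 0.0124, array([315, 226], dtype=int32))
blk (array([730.6,  56.8]), array([58.4, 18.6]), 68.6, np.int32(3114), 0.0278, array([495,  50], dtype=int32))
blk (array([722.4,  -7.3]), array([ 6.4, 71.7]), 54.1, np.int32(1185), 0.0153, array([541, 145], dtype=int32))
blk (array([479.7,  89. ]), array([16.7, 50.7]), 66.2, np.int32(1074), 0.012, array([191, 325], dtype=int32))
blk (array([512.3, -41.6]), array([ 8.6, 38.1]), 43.0, np.int32(603), 0.0113, array([360, 395], dtype=int32))
t24.40 tcp [588.4  59.6  70.6] ydir -51.4 tilt 0.04 F [-0.67  0.28  0.67] open 42.7 q [-0.67  0.51  0.65  1.83 -0.38  0.94 -0.74]
```

View pics/w13.png

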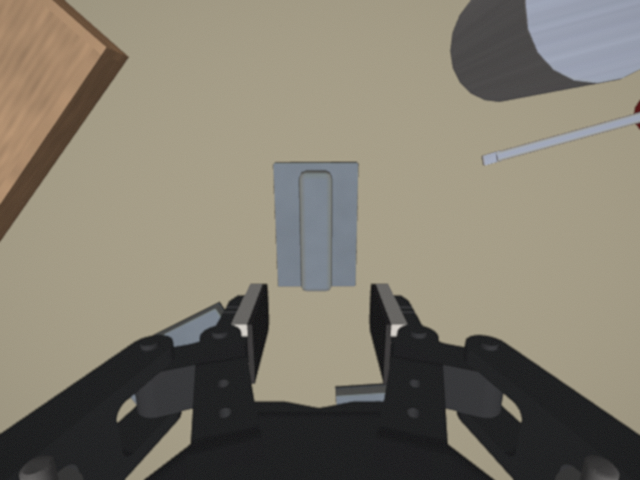

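Request:
{"fn": "carry_out", "kwargs": {"translation": [[0.01,-0.002,0.035],[0.01,-0.002,0.065],[0.01,-0.002,0.08],[0.01,-0.002,0.087],[0.01,-0.002,0.087]], "yaw": [0,0,0,0,0], "grip": [0,0,0.3,0.3,0.3]}}

```text
time_s: 24.82
tcp_pos: [0.5944, 0.0681, -0.0171]
tcp_rot: [0.943, 0.332, -0.001, 0.0]
force: [-0.2, -0.4, -0.3]
opening: 0.0301
```

Request:
{"fn": "carry_out", "kwargs": {"translation": [[0,0,0],[0,-0.004,0],[0,-0.008,0],[0,-0.012,0]], "yaw": [0,0,0,0], "grip": [0.3,0.3,0.3,0.3]}}

```text
time_s: 25.15
tcp_pos: [0.589, 0.078, -0.015]
tcp_rot: [0.943, 0.333, 0.001, 0.001]
force: [1.4, -2.0, 1.9]
opening: 0.0302
```

Request:
{"fn": "carry_out", "kwargs": {"translation": [[0,-0.004,0]], "yaw": [0], "grip": [0.3]}}

```text
time_s: 25.23
tcp_pos: [0.5863, 0.0814, -0.0151]
tcp_rot: [0.943, 0.333, 0.001, 0.001]
force: [2.2, -0.9, 2.5]
opening: 0.0298
```

Request:
{"fn": "carry_out", "kwargs": {"translation": [[0,-0.004,0]], "yaw": [0], "grip": [0.3]}}

```text
time_s: 25.32
tcp_pos: [0.5835, 0.0848, -0.0154]
tcp_rot: [0.943, 0.333, 0.001, 0.0]
force: [2.8, -1.5, 1.7]
opening: 0.0297
```

Request:
{"fn": "carry_out", "kwargs": {"translation": [[0,-0.004,0]], "yaw": [0], "grip": [0.3]}}

```text
time_s: 25.4
tcp_pos: [0.5806, 0.0881, -0.0156]
tcp_rot: [0.943, 0.333, 0.001, 0.0]
force: [2.7, -1.8, 1.5]
opening: 0.0295
```

Request:
{"fn": "carry_out", "kwargs": {"translation": [[0,-0.004,0]], "yaw": [0], "grip": [0.3]}}

```text
time_s: 25.48
tcp_pos: [0.5778, 0.0912, -0.0159]
tcp_rot: [0.943, 0.333, 0.0, 0.0]
force: [1.8, -1.2, 1.6]
opening: 0.0295
```

Request:
{"fn": "carry_out", "kwargs": {"translation": [[0,-0.004,0]], "yaw": [0], "grip": [0.3]}}

```text
time_s: 25.57
tcp_pos: [0.5751, 0.0944, -0.016]
tcp_rot: [0.943, 0.333, 0.0, 0.0]
force: [1.2, -3.0, 1.4]
opening: 0.0299
```

```bash
python3 look.py w14.png; python3 plan.py
```

```text
ridge (array([581.8,  84.7]), array([75.9, 33.8]), 38.9, np.int32(10227), 0.0317, array([353, 312], dtype=int32))
ridge (array([561.3, 111.3]), array([23.1, 14. ]), 39.0, np.int32(1271), 0.0348, array([259, 324], dtype=int32))
blk (array([575. ,  92.3]), array([85. , 60.7]), 38.6, np.int32(21484), 0.0281, array([319, 303], dtype=int32))
blk (array([727.4,  66.2]), array([30.3,  5.4]), 52.8, np.int32(689), 0.0082, array([633,  43], dtype=int32))
blk (array([461.9,  99.7]), array([ 5.1, 46. ]), 79.9, np.int32(615), 0.012, array([170, 451], dtype=int32))
t25.62 tcp [574.2  95.5 -16.3] ydir -51.0 tilt 0.09 F [ 0.96 -0.41  1.34] open 29.9 q [-0.67  0.61  0.58  1.9  -0.47  0.77 -0.73]
```

Request:
{"fn": "carry_out", "kwargs": {"translation": [[0,0.005,0],[0,0.005,-0.03],[0,0.005,-0.05],[0,0.005,-0.05],[0,0.005,-0.05]], "yaw": [0,0,0,0,0], "grip": [0.3,0.3,0.3,0.3,0.3]}}

```text
time_s: 26.03
tcp_pos: [0.5786, 0.0906, 0.0344]
tcp_rot: [0.943, 0.333, 0.001, -0.0]
force: [0.5, -0.6, 0.1]
opening: 0.0297
```

Request:
{"fn": "carry_out", "kwargs": {"translation": [[0,0,0],[0,-0.004,0],[0,-0.008,0],[0,-0.012,0]], "yaw": [0,0,0,0], "grip": [0.3,0.3,0.3,0.3]}}

```text
time_s: 26.37
tcp_pos: [0.5696, 0.0998, 0.0328]
tcp_rot: [0.943, 0.333, -0.001, -0.0]
force: [-0.5, 0.6, 0.5]
opening: 0.03
```

Request:
{"fn": "carry_out", "kwargs": {"translation": [[0,-0.004,0]], "yaw": [0], "grip": [0.3]}}

```text
time_s: 26.45
tcp_pos: [0.5674, 0.1031, 0.0332]
tcp_rot: [0.943, 0.334, -0.001, -0.0]
force: [0.6, 0.2, 0.5]
opening: 0.0301
```

Request:
{"fn": "carry_out", "kwargs": {"translation": [[0,-0.004,0]], "yaw": [0], "grip": [0.3]}}

```text
time_s: 26.53
tcp_pos: [0.5651, 0.1062, 0.0334]
tcp_rot: [0.943, 0.334, -0.0, -0.0]
force: [-0.9, -0.0, 0.3]
opening: 0.0298
```

Request:
{"fn": "carry_out", "kwargs": {"translation": [[0,-0.004,0]], "yaw": [0], "grip": [0.3]}}

```text
time_s: 26.62
tcp_pos: [0.5628, 0.1093, 0.0336]
tcp_rot: [0.943, 0.334, -0.0, -0.0]
force: [-0.6, -0.4, -0.4]
opening: 0.03
```

Request:
{"fn": "carry_out", "kwargs": {"translation": [[0,-0.004,0]], "yaw": [0], "grip": [0.3]}}

```text
time_s: 26.7
tcp_pos: [0.5604, 0.1123, 0.0338]
tcp_rot: [0.943, 0.333, -0.0, -0.0]
force: [0.0, -0.3, -0.2]
opening: 0.0299
```

```bash
python3 look.py w14.png|head -2; python3 plan.py
```

```text
ridge (array([576.8,  91.4]), array([74.7, 20.3]), 38.9, np.int32(3663), 0.0315, array([370, 268], dtype=int32))
ridge (array([729.9,  65.5]), array([45.9, 11.3]), 52.6, np.int32(1543), 0.0267, array([628,  54], dtype=int32))
t26.75 tcp [559.8 113.3  33.7] ydir -51.0 tilt 0.07 F [-0.19  1.18  0.18] open 30.0 q [-0.76  0.52  0.63  1.9  -0.41  0.85 -0.81]
```

Request:
{"fn": "carry_out", "kwargs": {"translation": [[0,0.02,0],[0,0.0275,0.02],[0,0.0275,0.04],[0,0.0275,0.046],[0,0.0275,0.046]], "yaw": [0,0,0,0,0], "grip": [0.3,0.3,0.3,0.3,0.3]}}

```text
time_s: 27.17
tcp_pos: [0.5762, 0.0904, -0.0138]
tcp_rot: [0.943, 0.333, -0.002, -0.0]
force: [0.4, -0.3, 0.2]
opening: 0.0298
```

Request:
{"fn": "carry_out", "kwargs": {"translation": [[0,0.004,0],[0,0.007,0],[0,0.008,0],[0,0.009,0],[0,0.01,0]], "yaw": [0,0,0,0,0], "grip": [0.3,0.3,0.3,0.3,0.3]}}

```text
time_s: 27.58
tcp_pos: [0.5845, 0.0835, -0.0115]
tcp_rot: [0.943, 0.334, 0.0, -0.001]
force: [-1.7, 0.8, 1.8]
opening: 0.0299
```

Request:
{"fn": "carry_out", "kwargs": {"translation": [[0,0.001,0],[0,0.002,0],[0,0.003,0]], "yaw": [0,0,0], "grip": [0.3,0.3,0.3]}}

```text
time_s: 27.83
tcp_pos: [0.5864, 0.0807, -0.0119]
tcp_rot: [0.943, 0.334, 0.0, -0.0]
force: [-0.6, 1.9, 1.7]
opening: 0.0297
```

Request:
{"fn": "carry_out", "kwargs": {"translation": [[0,0.001,0],[0,0.002,0],[0,0.003,0]], "yaw": [0,0,0], "grip": [0.3,0.3,0.3]}}

```text
time_s: 28.08
tcp_pos: [0.5881, 0.078, -0.0122]
tcp_rot: [0.943, 0.333, 0.0, -0.0]
force: [-1.0, 2.5, 1.4]
opening: 0.0299
```

Request:
{"fn": "carry_out", "kwargs": {"translation": [[0,0.001,0],[0,0.002,0],[0,0.003,0]], "yaw": [0,0,0], "grip": [0.3,0.3,0.3]}}

```text
time_s: 28.33
tcp_pos: [0.5899, 0.0756, -0.0122]
tcp_rot: [0.943, 0.333, -0.0, -0.0]
force: [-1.6, 1.8, 2.7]
opening: 0.0301
```

Request:
{"fn": "carry_out", "kwargs": {"translation": [[0,0.001,0],[0,0.002,0],[0,0.003,0]], "yaw": [0,0,0], "grip": [0.3,0.3,0.3]}}

```text
time_s: 28.58
tcp_pos: [0.5918, 0.0733, -0.0123]
tcp_rot: [0.943, 0.333, -0.0, -0.0]
force: [-2.1, 2.3, 1.6]
opening: 0.0302
```

Request:
{"fn": "carry_out", "kwargs": {"translation": [[0,0.001,0],[0,0.002,0],[0,0.003,0]], "yaw": [0,0,0], "grip": [0.3,0.3,0.3]}}

```text
time_s: 28.83
tcp_pos: [0.5938, 0.0709, -0.0122]
tcp_rot: [0.943, 0.333, -0.0, -0.0]
force: [-2.0, 1.6, 1.9]
opening: 0.0299
```

```bash
python3 look.py w15.png|head -2; python3 plan.py
```

```text
ridge (array([585.2,  79.4]), array([76.1, 33.7]), 38.9, np.int32(9645), 0.0316, array([285, 308], dtype=int32))
ridge (array([724.9,  53.2]), array([45.6, 11.2]), 79.1, np.int32(5674), 0.0332, array([604,  55], dtype=int32))
t28.88 tcp [594.   70.6 -12.2] ydir -51.1 tilt 0.03 F [-1.27  1.69  0.19] open 29.8 q [-0.62  0.63  0.58  1.86 -0.46  0.8  -0.69]
```

```bash
python3 plan.py _,_,45,_ '!450,81,45,-114'
```

```text
t28.88 tcp [594.   70.6 -12.2] ydir -51.1 tilt 0.03 F [-1.27  1.69  0.19] open 29.8 q [-0.62  0.63  0.58  1.86 -0.46  0.8  -0.69]
_,_,45,_ call [0.0, 0.0, -0.0572] yaw -0.0 rows>= 2 -> [594.  71.  45.] -51.1
!450,81,45,-114 call [-0.0527, -0.0493, 0.0] yaw 31.5 rows>= 5 -> [522.  76.  45.] -82.5
!450,81,45,-114 call [-0.0707, -0.0145, 0.0] yaw 31.5 rows>= 5 -> [450.  81.  45.] -114.0
```

Request:
{"fn": "carry_out", "kwargs": {"translation": [[0,-0.004,0],[0,-0.004,-0.03],[0,-0.004,-0.057],[0,-0.004,-0.057]], "yaw": [0,0,0,0], "grip": [0.3,0.3,0.3,0.3]}}

```text
time_s: 29.22
tcp_pos: [0.5957, 0.0733, 0.0496]
tcp_rot: [0.943, 0.333, 0.005, 0.001]
force: [2.2, -0.3, 0.3]
opening: 0.0298
```

Request:
{"fn": "carry_out", "kwargs": {"translation": [[-0.053,-0.045,0],[-0.053,-0.045,0],[-0.053,-0.045,0],[-0.053,-0.045,0],[-0.053,-0.045,0]], "yaw": [31.5,31.5,31.5,31.5,31.5], "grip": [0,0,0,0,0]}}

```text
time_s: 29.63
tcp_pos: [0.5214, 0.0755, 0.0447]
tcp_rot: [0.998, 0.062, 0.001, 0.0]
force: [0.2, -0.4, -0.7]
opening: 0.0425
```

Request:
{"fn": "carry_out", "kwargs": {"translation": [[-0.071,-0.0145,0],[-0.071,-0.0145,0],[-0.071,-0.0145,0],[-0.071,-0.0145,0],[-0.071,-0.0145,0]], "yaw": [31.5,31.5,31.5,31.5,31.5], "grip": [0,0,0,0,0]}}

```text
time_s: 30.05
tcp_pos: [0.4491, 0.0808, 0.0447]
tcp_rot: [0.978, -0.211, 0.001, 0.0]
force: [0.2, -0.2, 0.7]
opening: 0.0428
```

Request:
{"fn": "carry_out", "kwargs": {"translation": [[0,0,0],[0,0,0]], "yaw": [0,0], "grip": [0,0]}}

```text
time_s: 30.22
tcp_pos: [0.4496, 0.0807, 0.0448]
tcp_rot: [0.978, -0.208, 0.0, 0.0]
force: [0.2, -0.4, -0.9]
opening: 0.0432
```

```bash
python3 look.py w16.png; python3 plan.py
```

```text
ridge (array([456.7,  78.2]), array([20. , 75.2]), 66.2, np.int32(4812), 0.0318, array([317, 248], dtype=int32))
ridge (array([581.6,  67. ]), array([55.8, 20.5]), 39.1, np.int32(3638), 0.0313, array([229,  28], dtype=int32))
blk (array([456.1,  78.4]), array([54.2, 84.4]), 66.2, np.int32(12657), 0.0127, array([317, 243], dtype=int32))
blk (array([589.2,  74.1]), array([84.5, 52.5]), 39.0, np.int32(11060), 0.0123, array([218,  49], dtype=int32))
t30.27 tcp [449.6  80.7  44.8] ydir -114.0 tilt 0.04 F [ 0.06 -0.1   0.36] open 42.6 q [-1.1   0.43  1.01  2.16 -0.51  0.81 -1.76]
```

View pics/w16.png

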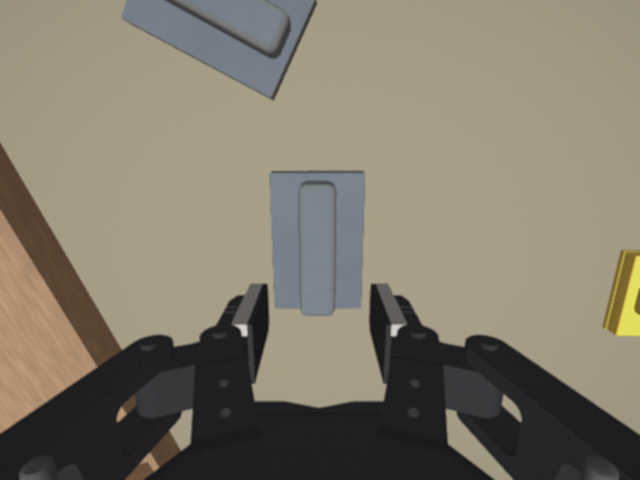

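Request:
{"fn": "carry_out", "kwargs": {"translation": [[0.007,-0.001,0.03],[0.007,-0.001,0.05],[0.007,-0.001,0.06],[0.007,-0.001,0.06],[0.007,-0.001,0.06]], "yaw": [0,0,0,0,0], "grip": [0,0,0.3,0.3,0.3]}}

```text
time_s: 30.68
tcp_pos: [0.4562, 0.0785, -0.0151]
tcp_rot: [0.978, -0.209, -0.0, 0.0]
force: [0.6, 0.2, -0.3]
opening: 0.0298
```

Request:
{"fn": "carry_out", "kwargs": {"translation": [[0,0,0],[0,0.004,0],[0,0.008,0],[0,0.012,0]], "yaw": [0,0,0,0], "grip": [0.3,0.3,0.3,0.3]}}

```text
time_s: 31.02
tcp_pos: [0.453, 0.0698, -0.0142]
tcp_rot: [0.978, -0.208, 0.001, -0.002]
force: [2.4, 5.8, 0.8]
opening: 0.0297
```

Request:
{"fn": "carry_out", "kwargs": {"translation": [[0,0.004,0]], "yaw": [0], "grip": [0.3]}}

```text
time_s: 31.1
tcp_pos: [0.4515, 0.0663, -0.0142]
tcp_rot: [0.978, -0.208, 0.001, -0.002]
force: [1.9, 5.3, 0.9]
opening: 0.0298
```

Request:
{"fn": "carry_out", "kwargs": {"translation": [[0,0.004,0]], "yaw": [0], "grip": [0.3]}}

```text
time_s: 31.18
tcp_pos: [0.4499, 0.0627, -0.0142]
tcp_rot: [0.978, -0.208, 0.001, -0.002]
force: [3.2, 5.5, 1.0]
opening: 0.0296
```

Request:
{"fn": "carry_out", "kwargs": {"translation": [[0,0.004,0]], "yaw": [0], "grip": [0.3]}}

```text
time_s: 31.27
tcp_pos: [0.4483, 0.0591, -0.0142]
tcp_rot: [0.978, -0.208, 0.001, -0.002]
force: [2.7, 5.3, 0.6]
opening: 0.0298
```

Request:
{"fn": "carry_out", "kwargs": {"translation": [[0,0.004,0]], "yaw": [0], "grip": [0.3]}}

```text
time_s: 31.35
tcp_pos: [0.4467, 0.0554, -0.0142]
tcp_rot: [0.978, -0.208, 0.001, -0.002]
force: [3.4, 5.8, 1.0]
opening: 0.0297
```

Request:
{"fn": "carry_out", "kwargs": {"translation": [[0,0.004,0]], "yaw": [0], "grip": [0.3]}}

```text
time_s: 31.43
tcp_pos: [0.4451, 0.0518, -0.0142]
tcp_rot: [0.978, -0.208, 0.001, -0.002]
force: [2.9, 5.2, 0.7]
opening: 0.0299
```

```bash
python3 look.py w17.png|head -2; python3 plan.py
```

```text
ridge (array([449.3,  62.4]), array([33.8, 76.1]), 66.4, np.int32(9998), 0.0319, array([284, 309], dtype=int32))
ridge (array([564.5,  63. ]), array([34.5, 13.2]), 67.4, np.int32(2618), 0.0306, array([137,  22], dtype=int32))
t31.48 tcp [444.6  50.8 -14.2] ydir -114.1 tilt 0.24 F [1.47 5.05 1.21] open 29.8 q [-0.92  0.51  0.87  2.22 -0.64  0.68 -1.59]
```

B4 drags at about 6.2 N, so it is coarse. B1 and B3 read about 2–2.5 N, and I'll recheck both under a press. B4 goes to box slot 2.

Request:
{"fn": "carry_out", "kwargs": {"translation": [[0,-0.005,0],[0,-0.005,0],[0,-0.005,0],[0,-0.005,0],[0,-0.005,0]], "yaw": [0,0,0,0,0], "grip": [0.3,1,1,1,1], "newtons": 60}}

```text
time_s: 31.9
tcp_pos: [0.4456, 0.0552, -0.0147]
tcp_rot: [0.978, -0.208, -0.0, -0.001]
force: [-0.7, 2.7, 6.6]
opening: 0.0181
```

Request:
{"fn": "carry_out", "kwargs": {"translation": [[0,0,0],[0,0,-0.02],[0,0,-0.05],[0,0,-0.085],[0,0,-0.11]], "yaw": [0,0,0,0,0], "grip": [1,1,1,1,1]}}

```text
time_s: 32.32
tcp_pos: [0.4436, 0.0532, 0.0953]
tcp_rot: [0.978, -0.209, -0.001, 0.001]
force: [1.3, 0.7, -6.9]
opening: 0.0188
```

Request:
{"fn": "carry_out", "kwargs": {"translation": [[0,0,0]], "yaw": [0], "grip": [1]}}

```text
time_s: 32.4
tcp_pos: [0.4473, 0.0541, 0.0975]
tcp_rot: [0.978, -0.208, 0.002, -0.001]
force: [2.1, -0.2, -7.5]
opening: 0.0187
```

```bash
python3 plan.py '!518.5,-299,93,-174'
```

```text
t32.40 tcp [447.3  54.1  97.5] ydir -114.0 tilt 0.32 F [ 2.05 -0.18 -7.48] open 18.7 q [-1.18  0.33  1.14  2.13 -0.38  0.9  -1.81]
!518.5,-299,93,-174 call [0.0696, 0.0978, 0.0015] yaw 20.0 rows>= 3 -> [471. -64.  96.] -134.0
!518.5,-299,93,-174 call [0.0989, 0.0681, 0.0015] yaw 20.0 rows>= 3 -> [ 495. -181.   94.] -154.0
!518.5,-299,93,-174 call [0.1162, 0.0302, 0.0015] yaw 20.0 rows>= 3 -> [ 518. -299.   93.] -174.0
```

Request:
{"fn": "carry_out", "kwargs": {"translation": [[0.07,0.098,0],[0.07,0.098,0],[0.07,0.098,0],[0.07,0.098,0],[0.07,0.098,0]], "yaw": [20,20,20,20,20], "grip": [1,1,1,1,1]}}

```text
time_s: 32.82
tcp_pos: [0.4666, -0.0669, 0.0929]
tcp_rot: [0.926, -0.378, -0.002, 0.002]
force: [-0.3, 1.9, -7.2]
opening: 0.0181
```

Request:
{"fn": "carry_out", "kwargs": {"translation": [[0.099,0.068,0],[0.099,0.068,0],[0.099,0.068,0],[0.099,0.068,0],[0.099,0.068,0]], "yaw": [20,20,20,20,20], "grip": [1,1,1,1,1]}}

```text
time_s: 33.23
tcp_pos: [0.491, -0.183, 0.093]
tcp_rot: [0.847, -0.532, -0.001, 0.001]
force: [0.4, 1.5, -8.7]
opening: 0.0184
```

Request:
{"fn": "carry_out", "kwargs": {"translation": [[0.116,0.03,0],[0.116,0.03,0],[0.116,0.03,0],[0.116,0.03,0],[0.116,0.03,0]], "yaw": [20,20,20,20,20], "grip": [1,1,1,1,1]}}

```text
time_s: 33.65
tcp_pos: [0.5154, -0.2988, 0.0929]
tcp_rot: [0.743, -0.67, -0.002, 0.001]
force: [-0.6, 0.7, -7.8]
opening: 0.0188
```

Request:
{"fn": "carry_out", "kwargs": {"translation": [[0,0,0],[0,0,0]], "yaw": [0,0], "grip": [1,1]}}

```text
time_s: 33.82
tcp_pos: [0.5169, -0.2951, 0.0931]
tcp_rot: [0.744, -0.668, -0.002, -0.001]
force: [0.2, 0.5, -6.3]
opening: 0.0188
```

```bash
cat > held.py <<'E'
import sys
from box import *
grab("wrist");f=grab("wrist");P=cloud(f);b=tobox(P); save(f,sys.argv[1])
t=np.array(monitor.get_state()["tcp_pos"])*1000
# held block: base points near tcp
d=np.hypot(P[...,0]*1000-t[0],P[...,1]*1000-t[1]); zr=P[...,2]*1000-t[2]
m=(zr>20)&(zr<33)&(d<60); 
n,l,st,_=cv2.connectedComponentsWithStats(m.astype(np.uint8)); m=l==(1+np.argmax(st[1:,4]))
print("held base box",cv2.minAreaRect(b[m][:,:2].astype(np.float32)),"ztop",np.median(b[m][:,2]),"tcp box",tobox(t/1000))
print("held world",cv2.minAreaRect((P[m][:,:2]*1000).astype(np.float32)))
for r in rects(b,f["color"],14,45,(-123,123,-55,55),300,255): print("in box",r)
E
python3 held.py w18.png; python3 plan.py
```

```text
held base box ((28.64982795715332, -16.299701690673828), (54.23067855834961, 46.1860237121582), 0.04581056162714958) ztop 120.0884200385033 tcp box [28.87002779  3.17004578 93.89595127]
held world ((518.9967041015625, -315.315673828125), (54.23067092895508, 46.18601608276367), 6.045844078063965)
in box (array([90131.3, -1242. ]), array([84324.2, 54274.2]), 89.8, np.int32(7586), 19.6513, array([229, 229], dtype=int32))
t33.92 tcp [ 517.2 -295.9   93.9] ydir -173.9 tilt 0.15 F [ 0.6   0.08 -7.35] open 18.6 q [-0.32  0.7   1.13  1.8  -0.71  1.11 -1.98]
```

View pics/w18.png

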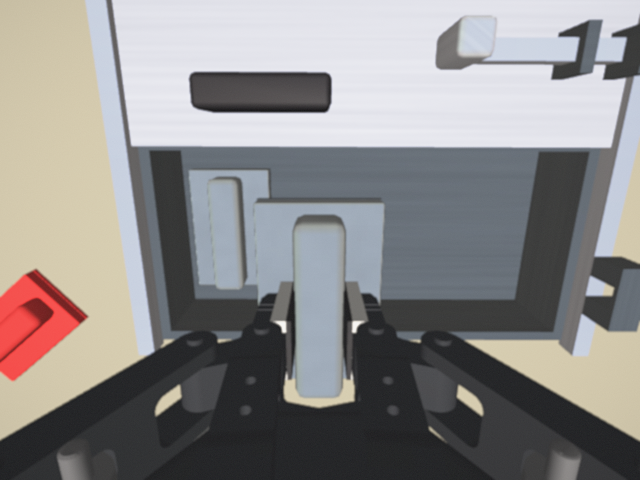

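Request:
{"fn": "carry_out", "kwargs": {"translation": [[0.004,0,0.02],[0.004,0,0.045],[0.004,0,0.07],[0.004,0,0.09],[0.004,0,0.1]], "yaw": [0,0,0,0,0], "grip": [1,1,1,1,1]}}

```text
time_s: 34.33
tcp_pos: [0.5164, -0.2995, -0.008]
tcp_rot: [0.744, -0.668, -0.002, -0.0]
force: [-0.7, 0.3, -8.0]
opening: 0.0183
```

Request:
{"fn": "carry_out", "kwargs": {"translation": [[0,0,0.001],[0,0,0.002],[0,0,0.002],[0,0,0.002]], "yaw": [0,0,0,0], "grip": [1,1,1,1]}}

```text
time_s: 34.67
tcp_pos: [0.518, -0.3031, -0.0061]
tcp_rot: [0.743, -0.669, 0.001, -0.0]
force: [0.2, 0.0, -7.3]
opening: 0.0185
```

```bash
python3 plan.py
```

```text
t34.67 tcp [ 518.  -303.1   -6.1] ydir -174.0 tilt 0.10 F [ 0.18  0.03 -7.27] open 18.5 q [-0.23  0.81  0.99  1.86 -0.83  0.96 -1.89]
```

Request:
{"fn": "carry_out", "kwargs": {"translation": [[0,0,0.003],[0,0,0.003],[0,0,0.003],[0,0,0.003],[0,0,0.003]], "yaw": [0,0,0,0,0], "grip": [1,0.3,0.3,0.3,0.3]}}

```text
time_s: 35.08
tcp_pos: [0.5178, -0.3033, -0.0095]
tcp_rot: [0.743, -0.67, 0.001, -0.0]
force: [-0.9, -0.2, -0.3]
opening: 0.0296
```

Request:
{"fn": "carry_out", "kwargs": {"translation": [[0,0,-0.03],[0,0,-0.065],[0,0,-0.1],[0,0,-0.12],[0,0,-0.12]], "yaw": [0,0,0,0,0], "grip": [0.3,0.3,0.3,0.3,0]}}

```text
time_s: 35.5
tcp_pos: [0.5196, -0.3056, 0.115]
tcp_rot: [0.743, -0.67, 0.004, -0.001]
force: [-0.1, -0.6, 0.8]
opening: 0.0406
```

```bash
python3 - <<'E'
from box import *
grab("wrist");f=grab("wrist");P=cloud(f);b=tobox(P); save(f,"w19.png")
for r in rects(b,f["color"],14,45,(-123,123,-55,55),300,255): print("in box",r)
f=grab("side");P=cloud(f);save(f,"s19.png")
for r in rects(P,f["color"],.022,.045,(.38,.7,-.15,.15),30,90): print("ridge",r)
E
python3 plan.py '!495,-150,100,-125' '!485,-80,60,-47'
```

```text
in box (array([29030.4, -5446.1]), array([84127.6, 54092.6]), 89.9, np.int32(7672), 18.6969, array([320, 229], dtype=int32))
in box (array([90133.3, -1545.3]), array([54339. , 83633.6]), 0.1, np.int32(7539), 18.8577, array([239, 235], dtype=int32))
ridge (array([ 575.1, -127.7]), array([64.7, 20.7]), 45.6, np.int32(126), 0.0318, array([353, 278], dtype=int32))
ridge (array([564.1,  54.2]), array([26.2, 11.9]), 76.7, np.int32(31), 0.0298, array([333, 240], dtype=int32))
t35.65 tcp [ 517.1 -302.3  109.3] ydir -174.0 tilt 0.05 F [ 0.66 -0.99 -0.17] open 43.0 q [-0.32  0.69  1.14  1.78 -0.69  1.14 -1.99]
!495,-150,100,-125 call [-0.0769, 0.0031, 0.0047] yaw -24.5 rows>= 4 -> [ 506. -226.  105.] -149.5
!495,-150,100,-125 call [-0.0712, -0.0291, 0.0047] yaw -24.5 rows>= 4 -> [ 495. -150.  100.] -125.0
!485,-80,60,-47 call [-0.0161, -0.0172, 0.0133] yaw -26.0 rows>= 4 -> [ 492. -127.   87.] -99.0
!485,-80,60,-47 call [-0.0069, -0.0225, 0.0133] yaw -26.0 rows>= 4 -> [ 488. -103.   73.] -73.0
!485,-80,60,-47 call [0.0036, -0.0233, 0.0133] yaw -26.0 rows>= 4 -> [485. -80.  60.] -47.0
```

View pics/w19.png

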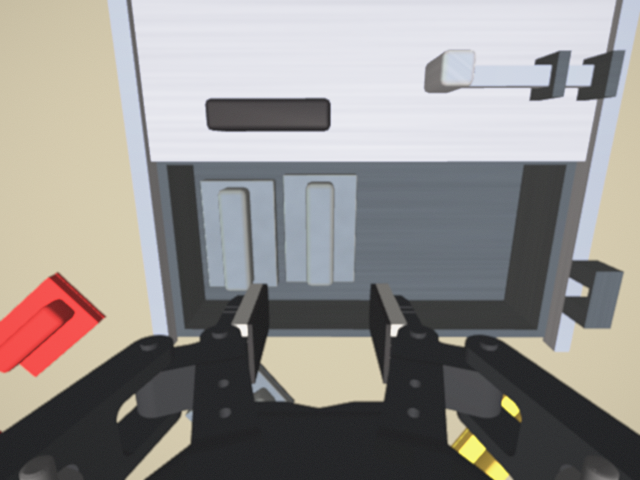

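Both coarse blocks lie flat in the box. B1 has been knocked aside to about (575,-127), as the task warned. I'll go there.

```bash
python3 plan.py '!540,-170,95,-110' '!560,-130,70,-45'
```

```text
t35.65 tcp [ 517.1 -302.3  109.3] ydir -174.0 tilt 0.05 F [ 0.66 -0.99 -0.17] open 43.0 q [-0.32  0.69  1.14  1.78 -0.69  1.14 -1.99]
!540,-170,95,-110 call [-0.0646, -0.0182, 0.0072] yaw -32.0 rows>= 5 -> [ 529. -236.  102.] -142.0
!540,-170,95,-110 call [-0.0451, -0.0497, 0.0072] yaw -32.0 rows>= 5 -> [ 540. -170.   95.] -110.0
!560,-130,70,-45 call [0.0026, -0.0222, 0.0125] yaw -32.5 rows>= 5 -> [ 550. -150.   82.] -77.5
!560,-130,70,-45 call [0.0141, -0.0174, 0.0125] yaw -32.5 rows>= 5 -> [ 560. -130.   70.] -45.0
```

Request:
{"fn": "carry_out", "kwargs": {"translation": [[-0.065,-0.018,0.007],[-0.065,-0.018,0.007],[-0.065,-0.018,0.007],[-0.065,-0.018,0.007],[-0.065,-0.018,0.007]], "yaw": [-32,-32,-32,-32,-32], "grip": [0,0,0,0,0]}}

```text
time_s: 36.07
tcp_pos: [0.5277, -0.2345, 0.1011]
tcp_rot: [0.9, -0.436, -0.002, -0.0]
force: [0.3, -0.4, 0.2]
opening: 0.0427
```

Request:
{"fn": "carry_out", "kwargs": {"translation": [[-0.045,-0.05,0.007],[-0.045,-0.05,0.007],[-0.045,-0.05,0.007],[-0.045,-0.05,0.007],[-0.045,-0.05,0.007]], "yaw": [-32,-32,-32,-32,-32], "grip": [0,0,0,0,0]}}

```text
time_s: 36.48
tcp_pos: [0.5392, -0.1684, 0.0942]
tcp_rot: [0.985, -0.171, -0.001, -0.0]
force: [-0.4, -0.2, 0.1]
opening: 0.0429
```

Request:
{"fn": "carry_out", "kwargs": {"translation": [[0.003,-0.022,0.0125],[0.003,-0.022,0.0125],[0.003,-0.022,0.0125],[0.003,-0.022,0.0125],[0.003,-0.022,0.0125]], "yaw": [-32.5,-32.5,-32.5,-32.5,-32.5], "grip": [0,0,0,0,0]}}

```text
time_s: 36.9
tcp_pos: [0.5493, -0.1496, 0.0816]
tcp_rot: [0.994, 0.111, -0.001, -0.001]
force: [-0.4, 0.6, 0.0]
opening: 0.0427
```

Request:
{"fn": "carry_out", "kwargs": {"translation": [[0.014,-0.017,0.0125],[0.014,-0.017,0.0125],[0.014,-0.017,0.0125],[0.014,-0.017,0.0125],[0.014,-0.017,0.0125]], "yaw": [-32.5,-32.5,-32.5,-32.5,-32.5], "grip": [0,0,0,0,0]}}

```text
time_s: 37.32
tcp_pos: [0.5592, -0.13, 0.0691]
tcp_rot: [0.923, 0.385, -0.001, -0.001]
force: [-0.1, 0.0, 0.4]
opening: 0.0425
```

```bash
sed -i 's/-.15,.2)/-.22,.2)/g' look.py; python3 look.py>/dev/null; python3 look.py w20.png; python3 plan.py
```

```text
ridge (array([ 573.6, -125.6]), array([75.2, 20.1]), 43.0, np.int32(3949), 0.0316, array([331, 227], dtype=int32))
ridge (array([563.7,  50.6]), array([ 9.3, 21. ]), 53.2, np.int32(812), 0.0301, array([81, 10], dtype=int32))
blk (array([ 573.3, -125.9]), array([84. , 54.2]), 42.9, np.int32(10476), 0.0124, array([332, 222], dtype=int32))
blk (array([565.2,  53.5]), array([21.6, 55.1]), 39.1, np.int32(3536), 0.012, array([99, 21], dtype=int32))
t37.42 tcp [ 559.3 -130.3   69.3] ydir -45.1 tilt 0.17 F [-0.1   0.05 -0.75] open 42.9 q [-0.3   0.46  0.59  1.87 -0.32  0.91 -0.35]
```

View pics/w20.png

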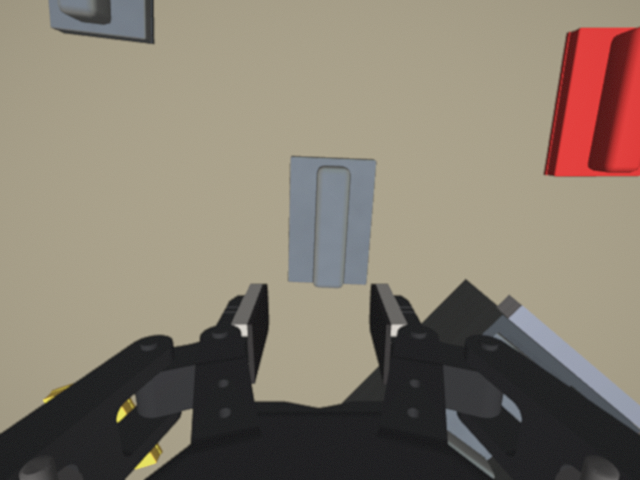

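Request:
{"fn": "carry_out", "kwargs": {"translation": [[0.013,0.007,0.035],[0.013,0.007,0.065],[0.013,0.007,0.08],[0.013,0.007,0.086],[0.013,0.007,0.086]], "yaw": [2,2,2,2,2], "grip": [0,0,0,0,0]}}

```text
time_s: 37.83
tcp_pos: [0.5727, -0.1261, -0.0174]
tcp_rot: [0.931, 0.365, -0.002, -0.001]
force: [0.4, 0.3, -1.2]
opening: 0.0429
```

Request:
{"fn": "carry_out", "kwargs": {"translation": [[0,0,0],[0,0,0],[0,0,0],[0,0,0],[0,0,0]], "yaw": [0,0,0,0,0], "grip": [0.3,1,1,1,1], "newtons": 60}}

```text
time_s: 38.25
tcp_pos: [0.5755, -0.1267, -0.014]
tcp_rot: [0.931, 0.366, 0.001, 0.0]
force: [-1.4, 0.5, 5.6]
opening: 0.0185
```

Request:
{"fn": "carry_out", "kwargs": {"translation": [[0,0,0.001],[0,0,0.002],[0,0,0.002]], "yaw": [0,0,0], "grip": [1,1,1]}}

```text
time_s: 38.5
tcp_pos: [0.5755, -0.1267, -0.014]
tcp_rot: [0.931, 0.366, 0.001, -0.001]
force: [-5.8, 2.3, 20.4]
opening: 0.0187
```

```bash
python3 plan.py
```

```text
t38.50 tcp [ 575.5 -126.7  -14. ] ydir -47.1 tilt 0.13 F [-5.83  2.32 20.38] open 18.7 q [-0.25  0.6   0.52  1.88 -0.42  0.77 -0.32]
```

Request:
{"fn": "carry_out", "kwargs": {"translation": [[0.004,0,0],[0.008,0,0],[0.012,0,0]], "yaw": [0,0,0], "grip": [1,1,1]}}

```text
time_s: 38.75
tcp_pos: [0.5844, -0.1219, -0.014]
tcp_rot: [0.931, 0.365, 0.001, 0.002]
force: [-4.5, -3.6, 16.0]
opening: 0.0185
```

Request:
{"fn": "carry_out", "kwargs": {"translation": [[0.004,0,0],[0.008,0,0]], "yaw": [0,0], "grip": [1,1]}}

```text
time_s: 38.92
tcp_pos: [0.5906, -0.1166, -0.014]
tcp_rot: [0.931, 0.365, 0.001, 0.002]
force: [-4.9, -4.1, 16.2]
opening: 0.0183
```

Request:
{"fn": "carry_out", "kwargs": {"translation": [[-0.004,0,0],[-0.008,0,0],[-0.012,0,0]], "yaw": [0,0,0], "grip": [1,1,1]}}

```text
time_s: 39.17
tcp_pos: [0.5861, -0.12, -0.014]
tcp_rot: [0.93, 0.366, 0.005, 0.001]
force: [3.7, 3.5, 11.4]
opening: 0.0187
```

Request:
{"fn": "carry_out", "kwargs": {"translation": [[-0.004,0,0],[-0.008,0,0]], "yaw": [0,0], "grip": [1,1]}}

```text
time_s: 39.33
tcp_pos: [0.5802, -0.1254, -0.014]
tcp_rot: [0.93, 0.367, 0.005, 0.001]
force: [3.7, 2.3, 11.4]
opening: 0.0183
```

B1's drag scales with the press at µ ≈ 0.27, against about 0.8 for B2 and B4. Coarse can't be below 0.6, so B1 is fine and goes to the tray.

Request:
{"fn": "carry_out", "kwargs": {"translation": [[0,0,-0.01],[0,0,-0.03],[0,0,-0.06],[0,0,-0.09],[0,0,-0.11]], "yaw": [0,0,0,0,0], "grip": [1,1,1,1,1]}}

```text
time_s: 39.75
tcp_pos: [0.5739, -0.1267, 0.0941]
tcp_rot: [0.931, 0.366, -0.0, -0.0]
force: [0.5, -0.5, -7.6]
opening: 0.0185
```

Request:
{"fn": "carry_out", "kwargs": {"translation": [[0,0,0]], "yaw": [0], "grip": [1]}}

```text
time_s: 39.83
tcp_pos: [0.5768, -0.1274, 0.0963]
tcp_rot: [0.931, 0.366, 0.003, 0.002]
force: [0.8, 0.0, -7.0]
opening: 0.0186
```

```bash
python3 plan.py '!519,289,95,-4'
```

```text
t39.83 tcp [ 576.8 -127.4   96.3] ydir -47.1 tilt 0.37 F [ 0.85  0.   -7.01] open 18.6 q [-0.33  0.46  0.61  1.81 -0.31  0.97 -0.4 ]
!519,289,95,-4 call [0.0804, -0.1148, 0.0004] yaw -14.4 rows>= 4 -> [558.  11.  96.] -32.7
!519,289,95,-4 call [0.1064, -0.0912, 0.0004] yaw -14.4 rows>= 4 -> [538. 150.  95.] -18.4
!519,289,95,-4 call [0.1257, -0.062, 0.0004] yaw -14.4 rows>= 4 -> [519. 289.  95.] -4.0
```

Request:
{"fn": "carry_out", "kwargs": {"translation": [[0.08,-0.115,0],[0.08,-0.115,0],[0.08,-0.115,0],[0.08,-0.115,0],[0.08,-0.115,0]], "yaw": [-14.4,-14.4,-14.4,-14.4,-14.4], "grip": [1,1,1,1,1]}}

```text
time_s: 40.25
tcp_pos: [0.5514, 0.0204, 0.0896]
tcp_rot: [0.875, 0.484, -0.002, -0.004]
force: [-0.4, 0.5, -8.0]
opening: 0.0183
```

Request:
{"fn": "carry_out", "kwargs": {"translation": [[0.106,-0.091,0],[0.106,-0.091,0],[0.106,-0.091,0],[0.106,-0.091,0],[0.106,-0.091,0]], "yaw": [-14.4,-14.4,-14.4,-14.4,-14.4], "grip": [1,1,1,1,1]}}

```text
time_s: 40.67
tcp_pos: [0.5316, 0.1579, 0.09]
tcp_rot: [0.807, 0.59, -0.002, -0.003]
force: [0.0, -0.1, -7.6]
opening: 0.0187
```

Request:
{"fn": "carry_out", "kwargs": {"translation": [[0.126,-0.062,0],[0.126,-0.062,0],[0.126,-0.062,0],[0.126,-0.062,0],[0.126,-0.062,0]], "yaw": [-14.4,-14.4,-14.4,-14.4,-14.4], "grip": [1,1,1,1,1]}}

```text
time_s: 41.08
tcp_pos: [0.5118, 0.2969, 0.0901]
tcp_rot: [0.727, 0.686, -0.001, -0.002]
force: [-0.1, -0.0, -7.3]
opening: 0.0181
```

Request:
{"fn": "carry_out", "kwargs": {"translation": [[0,0,0],[0,0,0]], "yaw": [0,0], "grip": [1,1]}}

```text
time_s: 41.25
tcp_pos: [0.5148, 0.2874, 0.0907]
tcp_rot: [0.731, 0.683, -0.002, 0.0]
force: [-0.3, -1.5, -7.4]
opening: 0.0189
```

```bash
python3 held.py w21.png; python3 plan.py
python3 - <<'E'
from m import *
f=grab("wrist");P=cloud(f)
m=(P[...,2]>.021)&(P[...,2]<.028)&(P[...,1]>.2)&(P[...,1]<.38)&(P[...,0]<.62)
q=P[m][:,:2]*1000; r=cv2.minAreaRect(q.astype(np.float32)); print("tray rim",r)
m=(P[...,2]>.003)&(P[...,2]<.008)&(P[...,1]>.2)&(P[...,1]<.38)&(P[...,0]<.62);q=P[m][:,:2]*1000;print("floor",cv2.minAreaRect(q.astype(np.float32)),np.median(P[m][:,2]))
E
```

```text
held base box ((90.97161102294922, 601.8457641601562), (45.241600036621094, 54.24677276611328), 80.07382202148438) ztop 116.86923250261849 tcp box [ 88.42543024 583.09916216  91.61855075]
held world ((516.3632202148438, 305.9578552246094), (45.24156951904297, 54.24679183959961), 86.07392120361328)
t41.35 tcp [515.8 287.   91.6] ydir -4.0 tilt 0.16 F [ 0.36 -0.24 -7.69] open 18.5 q [-0.85  0.42  0.35  1.8  -0.17  0.95 -0.5 ]
tray rim ((479.5476989746094, 292.06207275390625), (125.70706176757812, 261.3458251953125), 86.3717269897461)
floor ((478.1089782714844, 294.388427734375), (121.219970703125, 254.87844848632812), 86.3852310180664) 0.004903939767821108
```

View pics/w21.png

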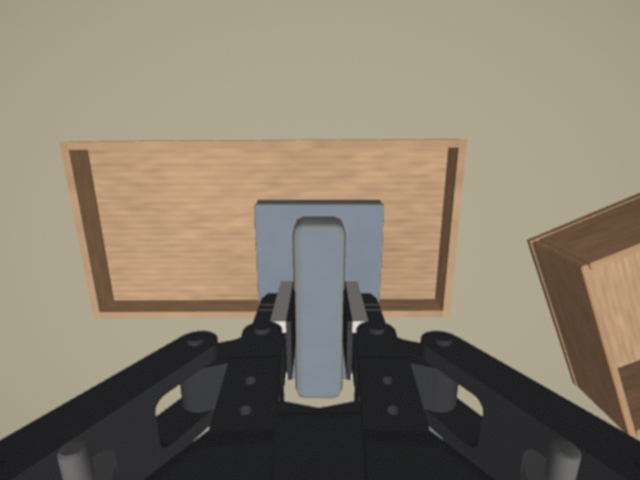

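Request:
{"fn": "carry_out", "kwargs": {"translation": [[0.003,0,0.02],[0.003,0,0.045],[0.003,0,0.07],[0.003,0,0.09],[0.003,0,0.099]], "yaw": [0,0,0,0,0], "grip": [1,1,1,1,1]}}

```text
time_s: 41.82
tcp_pos: [0.5143, 0.2903, -0.0091]
tcp_rot: [0.731, 0.682, -0.003, -0.0]
force: [-3.9, -4.2, 37.3]
opening: 0.0185
```

Request:
{"fn": "carry_out", "kwargs": {"translation": [[0,0,0],[0,0,0]], "yaw": [0,0], "grip": [1,1]}}

```text
time_s: 41.98
tcp_pos: [0.5172, 0.2922, -0.0058]
tcp_rot: [0.731, 0.683, 0.001, 0.0]
force: [-0.4, 0.5, -7.3]
opening: 0.0186
```

```bash
python3 plan.py
```

```text
t41.98 tcp [517.2 292.2  -5.8] ydir -3.9 tilt 0.07 F [-0.4   0.45 -7.3 ] open 18.6 q [-0.82  0.55  0.3   1.86 -0.23  0.76 -0.46]
```

Request:
{"fn": "carry_out", "kwargs": {"translation": [[0,0,0.001],[0,0,0.002],[0,0,0.003],[0,0,0.003],[0,0,0.003]], "yaw": [0,0,0,0,0], "grip": [1,1,1,0.3,0.3]}}

```text
time_s: 42.4
tcp_pos: [0.5178, 0.2935, -0.0077]
tcp_rot: [0.731, 0.683, 0.002, 0.0]
force: [-0.3, 0.2, 0.3]
opening: 0.0301
```

Request:
{"fn": "carry_out", "kwargs": {"translation": [[0,0,0],[0,0,0],[0,0,-0.03],[0,0,-0.07],[0,0,-0.1]], "yaw": [0,0,0,0,0], "grip": [0.3,0.3,0.3,0.3,0]}}

```text
time_s: 42.82
tcp_pos: [0.5171, 0.2928, 0.0933]
tcp_rot: [0.731, 0.683, 0.001, 0.0]
force: [0.8, -0.5, 0.8]
opening: 0.0405
```

```bash
python3 - <<'E'
from m import *
grab("wrist");f=grab("wrist");P=cloud(f);save(f,"w22.png")
for r in rects(P,f["color"],.012,.045,(.4,.6,.24,.345),300,90): print(r)
f=grab("side");P=cloud(f)
for r in rects(P,f["color"],.022,.045,(.38,.7,-.15,.15),30,90): print("ridge",r)
E
python3 plan.py '!560,170,80,-28' '!582,70,70,-51'
```

```text
(array([516.3, 292.3]), array([84. , 54.2]), 86.2, np.int32(8257), 0.0174, array([311, 238], dtype=int32))
ridge (array([589.1,  68.9]), array([76.9, 23. ]), 37.5, np.int32(135), 0.031, array([340, 236], dtype=int32))
t42.97 tcp [518.8 294.   94.4] ydir -3.9 tilt 0.43 F [-0.39  0.62 -0.76] open 42.6 q [-0.86  0.42  0.35  1.8  -0.17  0.95 -0.5 ]
!560,170,80,-28 call [-0.121, 0.0494, 0.0144] yaw 24.1 rows>= 4 -> [560. 170.  80.] -28.0
!582,70,70,-51 call [-0.078, 0.0664, 0.01] yaw 23.0 rows>= 4 -> [582.  70.  70.] -51.0
```

View pics/w22.png

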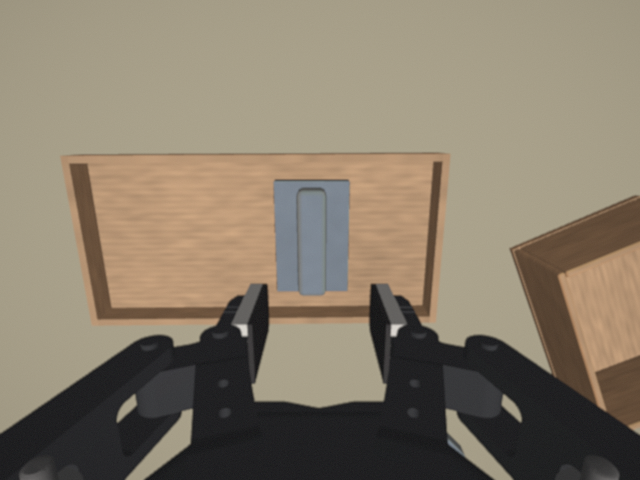

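B1 lies flat in the tray at (516,292). Now B3.

Request:
{"fn": "carry_out", "kwargs": {"translation": [[-0.121,0.049,0.014],[-0.121,0.049,0.014],[-0.121,0.049,0.014],[-0.121,0.049,0.014],[-0.121,0.049,0.014]], "yaw": [24,24,24,24,24], "grip": [0,0,0,0,0]}}

```text
time_s: 43.38
tcp_pos: [0.5571, 0.1629, 0.0755]
tcp_rot: [0.859, 0.512, -0.002, 0.001]
force: [0.5, 0.2, -0.2]
opening: 0.0426
```

Request:
{"fn": "carry_out", "kwargs": {"translation": [[-0.078,0.066,0.01],[-0.078,0.066,0.01],[-0.078,0.066,0.01],[-0.078,0.066,0.01],[-0.078,0.066,0.01]], "yaw": [23,23,23,23,23], "grip": [0,0,0,0,0]}}

```text
time_s: 43.8
tcp_pos: [0.5782, 0.0686, 0.0658]
tcp_rot: [0.942, 0.335, -0.001, -0.0]
force: [0.5, 1.0, -0.6]
opening: 0.0428
```

```bash
python3 look.py>/dev/null; python3 look.py w23.png; python3 plan.py
```

```text
ridge (array([590.3,  73.8]), array([74.9, 19.5]), 39.1, np.int32(3975), 0.0316, array([328, 231], dtype=int32))
ridge (array([729.4,  55.9]), array([56.8, 16.9]), 71.7, np.int32(2464), 0.0341, array([536,  49], dtype=int32))
blk (array([589.7,  73.6]), array([84.2, 54.1]), 39.1, np.int32(10662), 0.0124, array([327, 227], dtype=int32))
blk (array([730.5,  56.8]), array([58.3, 18.6]), 68.6, np.int32(3839), 0.0276, array([529,  51], dtype=int32))
blk (array([722.3,  -7.4]), array([ 6.6, 71.5]), 53.9, np.int32(1246), 0.0153, array([573, 147], dtype=int32))
t43.90 tcp [578.3  71.4  66.1] ydir -50.6 tilt 0.11 F [-0.07  0.03  0.27] open 42.6 q [-0.63  0.48  0.57  1.85 -0.32  0.91 -0.8 ]
```

Request:
{"fn": "carry_out", "kwargs": {"translation": [[0.0105,0.0055,0.03],[0.0105,0.0055,0.06],[0.0105,0.0055,0.075],[0.0105,0.0055,0.081],[0.0105,0.0055,0.082]], "yaw": [0,0,0,0,0], "grip": [0,0,0,0,0]}}

```text
time_s: 44.32
tcp_pos: [0.5891, 0.0733, -0.0168]
tcp_rot: [0.942, 0.337, -0.001, -0.001]
force: [0.1, 0.1, -0.7]
opening: 0.0428
```

Request:
{"fn": "carry_out", "kwargs": {"translation": [[0,0,0],[0,0,0],[0,0,0],[0,0,0],[0,0,0]], "yaw": [0,0,0,0,0], "grip": [0.3,1,1,1,1], "newtons": 60}}

```text
time_s: 44.73
tcp_pos: [0.5915, 0.0722, -0.0138]
tcp_rot: [0.942, 0.335, 0.001, -0.0]
force: [-1.7, 1.7, 5.2]
opening: 0.0187
```

Request:
{"fn": "carry_out", "kwargs": {"translation": [[0,0,0.001],[0,0,0.002],[0,0,0.002]], "yaw": [0,0,0], "grip": [1,1,1]}}

```text
time_s: 44.98
tcp_pos: [0.5915, 0.0722, -0.0139]
tcp_rot: [0.942, 0.335, 0.001, -0.001]
force: [-6.7, 1.9, 20.0]
opening: 0.0183
```

Request:
{"fn": "carry_out", "kwargs": {"translation": [[-0.004,0,0],[-0.008,0,0],[-0.012,0,0]], "yaw": [0,0,0], "grip": [1,1,1]}}

```text
time_s: 45.23
tcp_pos: [0.5865, 0.0654, -0.0138]
tcp_rot: [0.942, 0.335, 0.005, 0.0]
force: [3.8, 2.8, 9.9]
opening: 0.0181
```

Request:
{"fn": "carry_out", "kwargs": {"translation": [[-0.004,0,0],[-0.008,0,0]], "yaw": [0,0], "grip": [1,1]}}

```text
time_s: 45.4
tcp_pos: [0.5805, 0.0599, -0.0138]
tcp_rot: [0.942, 0.335, 0.005, 0.0]
force: [3.8, 2.9, 10.6]
opening: 0.0182
```

Request:
{"fn": "carry_out", "kwargs": {"translation": [[-0.004,0,0],[-0.008,0,0]], "yaw": [0,0], "grip": [1,1]}}

```text
time_s: 45.57
tcp_pos: [0.5744, 0.0548, -0.0138]
tcp_rot: [0.942, 0.335, 0.005, 0.001]
force: [3.2, 1.9, 10.6]
opening: 0.019
```

B3 gives µ ≈ 0.26, the same as B1, so it is fine and goes to the tray too.

Request:
{"fn": "carry_out", "kwargs": {"translation": [[0,0,-0.01],[0,0,-0.03],[0,0,-0.06],[0,0,-0.09],[0,0,-0.11]], "yaw": [0,0,0,0,0], "grip": [1,1,1,1,1]}}

```text
time_s: 45.98
tcp_pos: [0.5681, 0.0527, 0.0941]
tcp_rot: [0.942, 0.335, -0.0, 0.0]
force: [1.8, -0.6, -6.5]
opening: 0.0181
```

Request:
{"fn": "carry_out", "kwargs": {"translation": [[0,0,0]], "yaw": [0], "grip": [1]}}

```text
time_s: 46.07
tcp_pos: [0.5711, 0.0529, 0.0963]
tcp_rot: [0.942, 0.335, 0.003, 0.001]
force: [1.4, 0.1, -6.0]
opening: 0.0182
```

```bash
python3 plan.py '!436,294,95,-4'
```

```text
t46.07 tcp [571.1  52.9  96.3] ydir -50.9 tilt 0.36 F [ 1.41  0.08 -6.05] open 18.2 q [-0.64  0.42  0.6   1.85 -0.29  0.95 -0.8 ]
!436,294,95,-4 call [0.0236, -0.1361, 0.0006] yaw -23.4 rows>= 4 -> [504. 173.  96.] -27.4
!436,294,95,-4 call [0.0758, -0.1155, 0.0006] yaw -23.4 rows>= 4 -> [436. 294.  95.] -4.0
```

Request:
{"fn": "carry_out", "kwargs": {"translation": [[0.0235,-0.136,0],[0.0235,-0.136,0],[0.0235,-0.136,0],[0.0235,-0.136,0],[0.0235,-0.136,0]], "yaw": [-23.4,-23.4,-23.4,-23.4,-23.4], "grip": [1,1,1,1,1]}}

```text
time_s: 46.48
tcp_pos: [0.4956, 0.1791, 0.09]
tcp_rot: [0.852, 0.523, -0.003, -0.002]
force: [1.3, -0.6, -7.6]
opening: 0.0184
```

Request:
{"fn": "carry_out", "kwargs": {"translation": [[0.076,-0.1155,0],[0.076,-0.1155,0],[0.076,-0.1155,0],[0.076,-0.1155,0],[0.076,-0.1155,0]], "yaw": [-23.4,-23.4,-23.4,-23.4,-23.4], "grip": [1,1,1,1,1]}}

```text
time_s: 46.9
tcp_pos: [0.4289, 0.2989, 0.0906]
tcp_rot: [0.728, 0.685, -0.002, -0.002]
force: [0.3, -0.4, -6.6]
opening: 0.0185
```

Request:
{"fn": "carry_out", "kwargs": {"translation": [[0,0,0],[0,0,0]], "yaw": [0,0], "grip": [1,1]}}

```text
time_s: 47.07
tcp_pos: [0.4334, 0.2921, 0.0913]
tcp_rot: [0.732, 0.681, -0.002, 0.001]
force: [-0.1, -1.0, -6.8]
opening: 0.0184
```

```bash
python3 held.py w24.png; python3 plan.py
```

```text
held base box ((10.41080093383789, 615.9514770507812), (45.338966369628906, 54.34044647216797), 80.22845458984375) ztop 117.22090910916523 tcp box [  7.736308   596.76472     91.96349197]
held world ((434.76934814453125, 311.5655212402344), (45.33894729614258, 54.3404655456543), 86.2284927368164)
t47.17 tcp [434.1 292.2  92. ] ydir -4.2 tilt 0.12 F [ 0.22 -0.47 -7.93] open 18.5 q [-0.98  0.31  0.36  1.96 -0.13  0.9  -0.62]
```

View pics/w24.png

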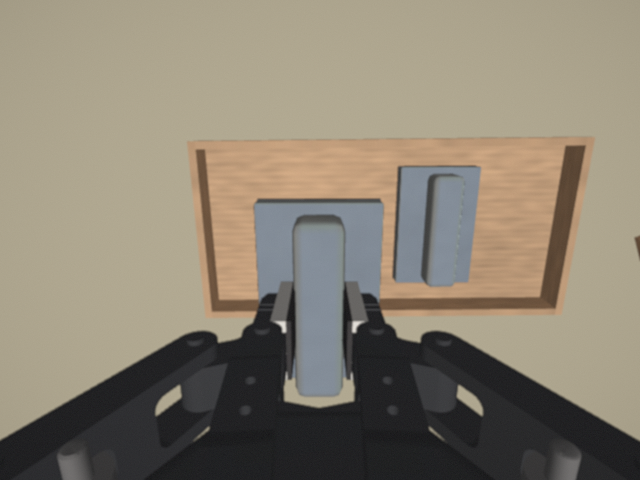

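Request:
{"fn": "carry_out", "kwargs": {"translation": [[0.002,0,0.025],[0.002,0,0.05],[0.002,0,0.072],[0.002,0,0.086],[0.002,0,0.092]], "yaw": [0,0,0,0,0], "grip": [1,1,1,1,1]}}

```text
time_s: 47.58
tcp_pos: [0.4329, 0.2939, -0.0016]
tcp_rot: [0.732, 0.681, -0.002, 0.0]
force: [-0.5, -1.1, -7.6]
opening: 0.0182
```

Request:
{"fn": "carry_out", "kwargs": {"translation": [[0,0,0.001],[0,0,0.003],[0,0,0.005],[0,0,0.006],[0,0,0.006]], "yaw": [0,0,0,0,0], "grip": [1,1,1,1,1]}}

```text
time_s: 48.0
tcp_pos: [0.4344, 0.2968, -0.0046]
tcp_rot: [0.732, 0.682, 0.001, -0.0]
force: [1.1, -0.4, -7.4]
opening: 0.0183
```

```bash
python3 plan.py
```

```text
t48.00 tcp [434.4 296.8  -4.6] ydir -4.1 tilt 0.08 F [ 1.13 -0.4  -7.41] open 18.3 q [-0.93  0.45  0.31  2.02 -0.21  0.69 -0.56]
```

Request:
{"fn": "carry_out", "kwargs": {"translation": [[0,0,0.002],[0,0,0.004],[0,0,0.004],[0,0,0.004],[0,0,0.004]], "yaw": [0,0,0,0,0], "grip": [1,1,1,0.3,0.3]}}

```text
time_s: 48.42
tcp_pos: [0.435, 0.2973, -0.0083]
tcp_rot: [0.732, 0.682, 0.001, 0.0]
force: [-0.1, 0.2, -0.0]
opening: 0.03
```

Request:
{"fn": "carry_out", "kwargs": {"translation": [[0,0,0],[0,0,0],[0,0,-0.03],[0,0,-0.07],[0,0,-0.1]], "yaw": [0,0,0,0,0], "grip": [0.3,0.3,0.3,0.3,0]}}

```text
time_s: 48.83
tcp_pos: [0.4345, 0.2965, 0.0929]
tcp_rot: [0.732, 0.682, 0.001, 0.0]
force: [0.8, 1.6, 0.5]
opening: 0.0406
```

```bash
python3 - <<'E'
from m import *
grab("wrist");f=grab("wrist");P=cloud(f);save(f,"w25.png")
for r in rects(P,f["color"],.012,.045,(.37,.6,.24,.35),300,90): print(r)
f=grab("side");P=cloud(f);save(f,"s25.png")
from box import tobox
b=tobox(P)
for r in rects(b,f["color"],14,45,(-123,123,-55,55),60,255): print("in box",r)
E
python3 plan.py
```

```text
(array([516.2, 292.4]), array([84. , 54.5]), 86.1, np.int32(8366), 0.0177, array([426, 235], dtype=int32))
(array([433.8, 296.9]), array([84. , 54.3]), 86.0, np.int32(8295), 0.0175, array([312, 237], dtype=int32))
in box (array([29098.9,  7263.4]), array([94759. , 54798.8]), 88.5, np.int32(430), 22.7757, array([348, 327], dtype=int32))
in box (array([89770.6, 10567.2]), array([88520.3, 56783.2]), 89.4, np.int32(385), 23.2482, array([371, 319], dtype=int32))
t48.98 tcp [436.  298.1  93.8] ydir -4.1 tilt 0.40 F [ 0.49 -0.06 -0.07] open 42.5 q [-0.98  0.31  0.36  1.96 -0.14  0.89 -0.62]
```

View pics/w25.png

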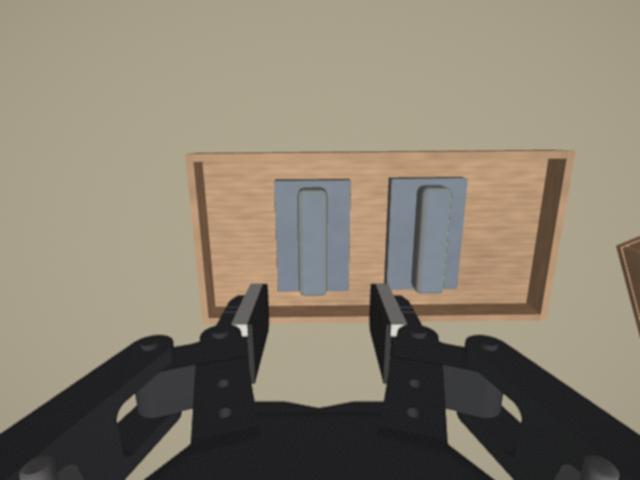

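View pics/s25.png

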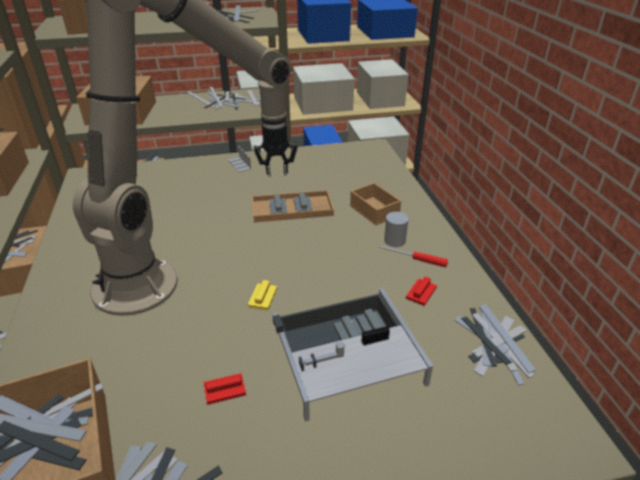

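```bash
python3 plan.py '!520,140,150,-20' '!560,-60,150,-45' '!510,-240,150,-70' '!464,-409.5,150,-84'
```

```text
t48.98 tcp [436.  298.1  93.8] ydir -4.1 tilt 0.40 F [ 0.49 -0.06 -0.07] open 42.5 q [-0.98  0.31  0.36  1.96 -0.14  0.89 -0.62]
!520,140,150,-20 call [-0.0759, 0.0475, -0.0281] yaw 8.0 rows>= 3 -> [478. 219. 122.] -12.0
!520,140,150,-20 call [-0.0686, 0.0575, -0.0281] yaw 8.0 rows>= 3 -> [520. 140. 150.] -20.0
!560,-60,150,-45 call [-0.0871, 0.053, 0.0] yaw 12.5 rows>= 3 -> [540.  40. 150.] -32.5
!560,-60,150,-45 call [-0.0736, 0.0706, 0.0] yaw 12.5 rows>= 3 -> [560. -60. 150.] -45.0
!510,-240,150,-70 call [-0.0813, 0.046, 0.0] yaw 12.5 rows>= 3 -> [ 535. -150.  150.] -57.5
!510,-240,150,-70 call [-0.0694, 0.0625, 0.0] yaw 12.5 rows>= 3 -> [ 510. -240.  150.] -70.0
!464,-409.5,150,-84 call [-0.1012, 0.1435, 0.0] yaw 14.0 rows>= 5 -> [ 464. -410.  150.] -84.0
```

Request:
{"fn": "carry_out", "kwargs": {"translation": [[-0.076,0.0475,-0.028],[-0.076,0.0475,-0.028],[-0.076,0.0475,-0.028],[-0.076,0.0475,-0.028]], "yaw": [8,8,8,8], "grip": [0,0,0,0]}}

```text
time_s: 49.32
tcp_pos: [0.4779, 0.2129, 0.1192]
tcp_rot: [0.78, 0.626, 0.0, 0.001]
force: [-0.1, 0.2, -0.4]
opening: 0.0425
```

Request:
{"fn": "carry_out", "kwargs": {"translation": [[-0.0685,0.0575,-0.028],[-0.0685,0.0575,-0.028],[-0.0685,0.0575,-0.028],[-0.0685,0.0575,-0.028]], "yaw": [8,8,8,8], "grip": [0,0,0,0]}}

```text
time_s: 49.65
tcp_pos: [0.5193, 0.135, 0.147]
tcp_rot: [0.821, 0.571, 0.0, 0.001]
force: [-0.1, 0.0, -0.9]
opening: 0.0425
```

Request:
{"fn": "carry_out", "kwargs": {"translation": [[-0.087,0.053,0],[-0.087,0.053,0],[-0.087,0.053,0],[-0.087,0.053,0]], "yaw": [12.5,12.5,12.5,12.5], "grip": [0,0,0,0]}}

```text
time_s: 49.98
tcp_pos: [0.5371, 0.0344, 0.1458]
tcp_rot: [0.878, 0.478, -0.001, 0.001]
force: [-0.6, -1.5, -0.1]
opening: 0.043
```

Request:
{"fn": "carry_out", "kwargs": {"translation": [[-0.0735,0.0705,0],[-0.0735,0.0705,0],[-0.0735,0.0705,0],[-0.0735,0.0705,0]], "yaw": [12.5,12.5,12.5,12.5], "grip": [0,0,0,0]}}

```text
time_s: 50.32
tcp_pos: [0.5572, -0.0646, 0.1459]
tcp_rot: [0.925, 0.38, -0.001, 0.001]
force: [0.8, -0.1, -0.1]
opening: 0.043
```

Request:
{"fn": "carry_out", "kwargs": {"translation": [[-0.081,0.046,0],[-0.081,0.046,0],[-0.081,0.046,0],[-0.081,0.046,0]], "yaw": [12.5,12.5,12.5,12.5], "grip": [0,0,0,0]}}

```text
time_s: 50.65
tcp_pos: [0.5311, -0.1524, 0.1459]
tcp_rot: [0.961, 0.278, -0.001, -0.0]
force: [0.6, 1.2, 0.5]
opening: 0.0427
```

Request:
{"fn": "carry_out", "kwargs": {"translation": [[-0.0695,0.0625,0],[-0.0695,0.0625,0],[-0.0695,0.0625,0],[-0.0695,0.0625,0]], "yaw": [12.5,12.5,12.5,12.5], "grip": [0,0,0,0]}}

```text
time_s: 50.98
tcp_pos: [0.5068, -0.2421, 0.1461]
tcp_rot: [0.985, 0.172, -0.001, -0.0]
force: [0.0, 0.9, -0.4]
opening: 0.0429
```

Request:
{"fn": "carry_out", "kwargs": {"translation": [[-0.101,0.1435,0],[-0.101,0.1435,0],[-0.101,0.1435,0],[-0.101,0.1435,0],[-0.101,0.1435,0]], "yaw": [14,14,14,14,14], "grip": [0,0,0,0,0]}}

```text
time_s: 51.4
tcp_pos: [0.4598, -0.4147, 0.1464]
tcp_rot: [0.999, 0.05, -0.001, 0.001]
force: [0.4, -0.8, 0.1]
opening: 0.0425
```

```bash
python3 - <<'E'
from box import *
grab("wrist");grab("wrist");f=grab("wrist");P=cloud(f);b=tobox(P);save(f,"w26.png")
for r in rects(P,f["color"],.088,.12,(.35,.7,-.55,-.2),60,255): print("top",r)
for r in rects(b,f["color"],14,45,(-123,123,-55,55),200,255): print("in box",r)
E
python3 plan.py
```

```text
top (array([ 552.8, -380.4]), array([63.6, 16.1]), 6.0, np.int32(3179), 0.0936, array([283,  89], dtype=int32))
top (array([ 464.7, -409.8]), array([15.6, 15.6]), 5.4, np.int32(691), 0.1022, array([318, 242], dtype=int32))
in box (array([90009.1,  -937.9]), array([54121.7, 84796.4]), 0.1, np.int32(8979), 18.9229, array([178,  53], dtype=int32))
in box (array([29183.1, -5092.3]), array([84547.9, 53522.6]), 89.9, np.int32(7492), 18.7014, array([192, 137], dtype=int32))
t51.55 tcp [ 463.4 -408.   145.6] ydir -83.9 tilt 0.18 F [-0.02  1.24  0.88] open 42.9 q [ 0.05  0.52  0.83  1.7  -0.42  1.12 -0.45]
```

View pics/w26.png

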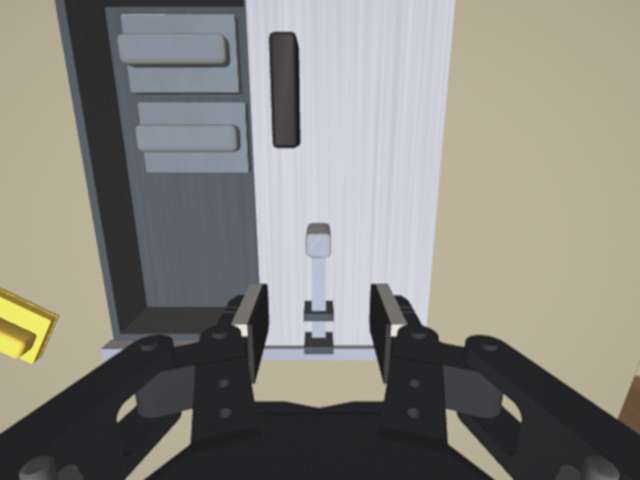

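Request:
{"fn": "carry_out", "kwargs": {"translation": [[0.001,0.002,0.035],[0.001,0.002,0.07],[0.001,0.002,0.088],[0.001,0.002,0.094],[0.001,0.002,0.095]], "yaw": [0,0,0,0,0], "grip": [0,0,0,0,0], "newtons": 50}}

```text
time_s: 51.97
tcp_pos: [0.4645, -0.4081, 0.0497]
tcp_rot: [0.999, 0.054, -0.001, -0.002]
force: [-0.3, 0.9, 0.2]
opening: 0.0426
```

Request:
{"fn": "carry_out", "kwargs": {"translation": [[0,0,0],[0,0,0],[0,0,0],[0,0,0],[0,0,0]], "yaw": [0,0,0,0,0], "grip": [1,1,1,1,1]}}

```text
time_s: 52.38
tcp_pos: [0.4645, -0.4096, 0.0534]
tcp_rot: [0.999, 0.053, 0.001, -0.003]
force: [-1.4, 7.2, 4.7]
opening: 0.0149
```

Request:
{"fn": "carry_out", "kwargs": {"translation": [[0,-0.006,0],[0,-0.015,0],[0,-0.025,0],[0,-0.035,0],[0,-0.045,0]], "yaw": [0,0,0,0,0], "grip": [1,1,1,1,1]}}

```text
time_s: 52.8
tcp_pos: [0.4593, -0.3682, 0.0533]
tcp_rot: [0.999, 0.052, 0.001, 0.001]
force: [0.8, -2.4, 6.4]
opening: 0.0146
```

```bash
python3 plan.py
```

```text
t52.80 tcp [ 459.3 -368.2   53.3] ydir -84.1 tilt 0.22 F [ 0.84 -2.4   6.4 ] open 14.6 q [ 0.02  0.57  0.78  1.85 -0.5   0.92 -0.43]
```

Request:
{"fn": "carry_out", "kwargs": {"translation": [[0,-0.01,0],[0,-0.02,0],[0,-0.03,0],[0,-0.04,0],[0,-0.05,0]], "yaw": [0,0,0,0,0], "grip": [1,1,1,1,1]}}

```text
time_s: 53.22
tcp_pos: [0.4541, -0.3184, 0.0534]
tcp_rot: [0.999, 0.052, 0.002, 0.001]
force: [0.0, -1.9, 7.2]
opening: 0.0149
```

Request:
{"fn": "carry_out", "kwargs": {"translation": [[0,-0.01,0],[0,-0.02,0],[0,-0.028,0],[0,-0.032,0],[0,-0.034,0]], "yaw": [0,0,0,0,0], "grip": [1,1,1,1,1]}}

```text
time_s: 53.63
tcp_pos: [0.4507, -0.2853, 0.0534]
tcp_rot: [0.999, 0.052, 0.002, 0.002]
force: [2.0, -6.7, 3.3]
opening: 0.0149
```

Request:
{"fn": "carry_out", "kwargs": {"translation": [[0,0,0],[0,0,0],[0,0,0]], "yaw": [0,0,0], "grip": [1,1,1]}}

```text
time_s: 53.88
tcp_pos: [0.4507, -0.2854, 0.0533]
tcp_rot: [0.999, 0.052, 0.002, 0.001]
force: [-0.1, -2.6, 6.4]
opening: 0.0147
```

```bash
python3 plan.py
python3 - <<'E'
from m import *
f=grab("side");save(f,"s27.png");P=cloud(f)
for r in rects(P,f["color"],.08,.12,(.5,.7,-.55,-.2),10,255): print("handle",r)
E
```

```text
t53.88 tcp [ 450.7 -285.4   53.3] ydir -84.1 tilt 0.24 F [-0.09 -2.55  6.4 ] open 14.7 q [-0.16  0.48  0.81  1.98 -0.46  0.86 -0.56]
handle (array([ 539.3, -258.6]), array([63.6, 22. ]), 6.5, np.int32(231), 0.0924, array([354, 297], dtype=int32))
```

Request:
{"fn": "carry_out", "kwargs": {"translation": [[-0.008,0,0],[-0.016,0,0],[-0.024,0,0],[-0.031,0,0],[-0.035,0,0]], "yaw": [0,0,0,0,0], "grip": [1,1,1,1,1]}}

```text
time_s: 54.35
tcp_pos: [0.4156, -0.289, 0.0533]
tcp_rot: [0.999, 0.052, 0.002, 0.001]
force: [2.0, -4.1, 6.2]
opening: 0.0149
```

Request:
{"fn": "carry_out", "kwargs": {"translation": [[-0.002,0,0],[-0.003,0,0],[-0.004,0,0],[-0.004,0,0]], "yaw": [0,0,0,0], "grip": [1,1,1,1]}}

```text
time_s: 54.68
tcp_pos: [0.4157, -0.2891, 0.0534]
tcp_rot: [0.999, 0.052, 0.004, 0.002]
force: [8.8, -3.1, -1.5]
opening: 0.0148
```

```bash
python3 plan.py
```

```text
t54.68 tcp [ 415.7 -289.1   53.4] ydir -84.0 tilt 0.57 F [ 8.84 -3.08 -1.54] open 14.8 q [-0.15  0.43  0.84  2.05 -0.44  0.83 -0.53]
```

Request:
{"fn": "carry_out", "kwargs": {"translation": [[0.002,0,0],[0.003,0,0],[0.003,0,-0.002],[0.003,0,-0.04],[0.003,0,-0.08]], "yaw": [0,0,0,0,0], "grip": [0,0,0,0,0]}}

```text
time_s: 55.1
tcp_pos: [0.4104, -0.2859, 0.1303]
tcp_rot: [0.999, 0.052, -0.004, -0.002]
force: [1.2, 0.5, 0.8]
opening: 0.0427
```

Request:
{"fn": "carry_out", "kwargs": {"translation": [[0,0,-0.04],[0,0,-0.07],[0,0,-0.07],[0,0,-0.07]], "yaw": [0,0,0,0], "grip": [0,0,0,0]}}

```text
time_s: 55.43
tcp_pos: [0.4139, -0.2879, 0.2029]
tcp_rot: [0.999, 0.052, 0.001, -0.0]
force: [-0.8, 1.1, -0.3]
opening: 0.0422
```

```bash
python3 plan.py
python3 - <<'E'
from box import *
grab("wrist");f=grab("wrist");P=cloud(f);b=tobox(P);save(f,"w28.png")
for r in rects(b*1.0,f["color"],88,120,(-150,150,-100,70),60,255): print("top um",r)
f=grab("side");save(f,"s28.png");P=cloud(f)
for r in rects(P,f["color"],.012,.045,(.37,.6,.24,.35),60,90): print(r)
E
```

```text
t55.43 tcp [ 413.9 -287.9  202.9] ydir -84.0 tilt 0.15 F [-0.84  1.12 -0.28] open 42.2 q [-0.34  0.22  1.    1.89 -0.2   1.13 -0.73]
top um (array([53517.8, 40405.6]), array([60696.8, 16025.5]), 0.1, np.int32(2156), 93.5834, array([293,  48], dtype=int32))
top um (array([-71654.5,  20289.5]), array([16665.2, 15147.2]), 0.2, np.int32(447), 102.2011, array([322, 223], dtype=int32))
(array([429.9, 297.7]), array([106.5,  45. ]), 84.3, np.int32(224), 0.0201, array([276, 204], dtype=int32))
```

View pics/w28.png

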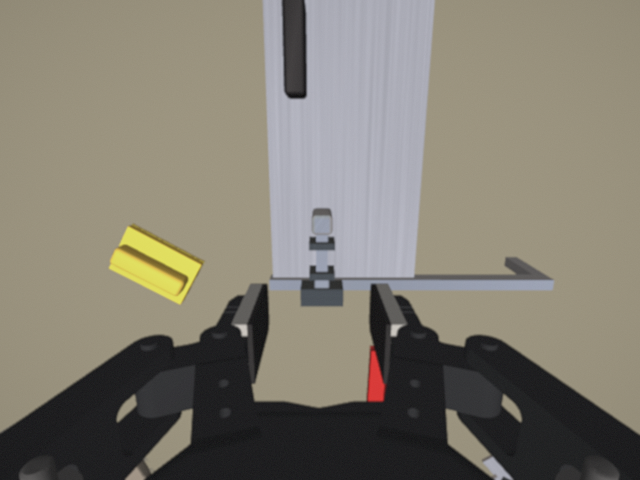

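View pics/s28.png

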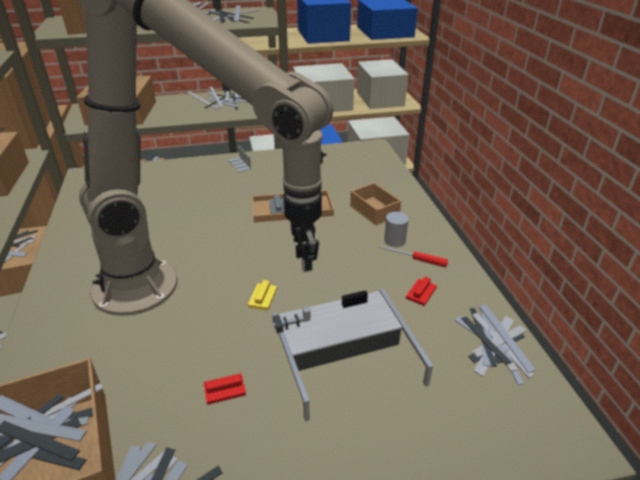

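The knob is at box (-71.7, 20.3) and the handle at y 40.4, so the bolt is home and the cover shut. One last look at the tray from above.

Run:
```python
from m import *
f=grab("top");P=cloud(f)
for r in rects(P,f["color"],.012,.045,(.37,.6,.24,.35),60,90): print(r)
for r in rects(P,f["color"],.028,.045,(.37,.6,.24,.35),30,255): print("ridge",r)
print(monitor.get_state()["force"].round(2))
cv2.imwrite("pics/t29.png",cv2.resize(f["color"][120:340,150:450,::-1],None,fx=2.6,fy=2.6))
```

```text
(array([433. , 295.6]), array([84.8, 55.3]), 88.1, np.int32(518), 0.021, array([215, 272], dtype=int32))
(array([516. , 292.1]), array([87. , 56.7]), 85.9, np.int32(512), 0.0204, array([217, 244], dtype=int32))
ridge (array([432.7, 296.8]), array([76.1, 20.2]), 85.8, np.int32(182), 0.0363, array([213, 271], dtype=int32))
ridge (array([515. , 290.9]), array([75.7, 20.5]), 86.4, np.int32(181), 0.0365, array([216, 243], dtype=int32))
[-0.07  0.83 -0.77]
```

View pics/t29.png

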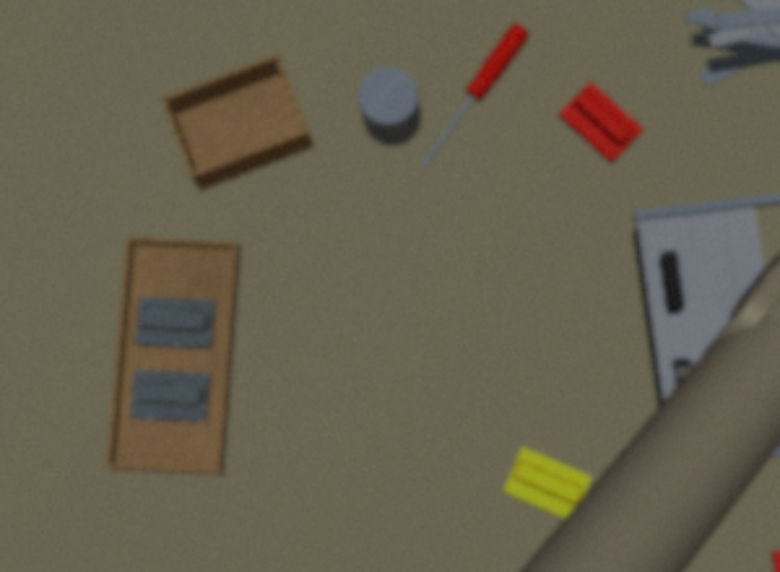

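Both fine blocks lie flat in the tray and the bystanders are where they started. I'll hand the job in.

```bash
python3 -c "
from workcell import job
print(job.finish_job())"
```

```text
the job is handed in; nothing more can be done
None
```

I handed the job in at about 55 s. The bolt was drawn, the cover opened, all four blocks sorted, then the cover shut and the bolt pushed home.

**Sorting:** The two blocks nearest the bench's left-front and right-back dragged at 5.5 and 6.2 N (friction about 0.8), so they went in the steel box as coarse. The other two gave 2 to 2.6 N. Pressed down, they still showed a friction of only about 0.27, so they went in the tray as fine.

**Last checks:**
- The cover handle was within 2 mm of its shut position, and the bolt knob within 1 mm of home.
- Both fine blocks lay flat in the tray, and the tin, driver and carton looked unmoved.
- Both coarse blocks measured flat in the box just before the cover went on. I could not see them after that.

**What disagreed or went wrong:**
- **Drag of the fine blocks:** their friction of about 0.27 is roughly twice the stated 0.12. I called them fine because it is still well under the 0.6 minimum for coarse.
- **Finger tips:** they sit about 33 mm behind the stated TCP, so my first grasp at the knob closed on air above it. I used the measured offset after that.
- **Unplanned contacts:** one drag test pushed a fine block into a neighbouring coarse one and shifted it about 7 mm. One fine block touched the tray floor at 37 N.
- **Knocked block:** a fine block was moved about 10 cm while the arm was away; I found it again and placed it.

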